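Press a label onto a vinyl puck with the guarded hand lever

ROBOT

A 7-joint arm with a two-finger parallel gripper is mounted at the origin on the work surface. World frame = base frame: x ahead of the robot, y to its left, z up, the work surface at z = 0. Lengths are in m, angles in rad, forces in N, time in s.
With the tool pointing down it reaches from about 0.425 to 0.925 m from the base axis. Payload 6.8 kg.
Tool frame: the origin (TCP) lies at the very end of the fingers, on their centre line; the grasp point (between the pads) lies bot.hold_point_z behind it (bot.hold_point_z is the distance from the TCP to the grasp point, in m); x points along the fingers, z is the direction in which the jaws open and shut, and the axes are right-handed (so a half turn about x gives the same grasp; the last joint's range is limited). The gripper opens to 85 mm and grips with 20 to 120 N. Pads are 22 mm wide; open, the fingers measure 114 mm over their backs; the gripper's body (76 mm by 85 mm) begins 54 mm behind the grasp point. The pads swing forward as they close: fully open they stand 13 mm farther back than shut.
Start: joints at [1.199, 0.477, 0.022, 1.555, -0.011, 1.109, -0.083], TCP at [0.176, -0.652, 0.231] pointing down, gripper open.
Joint ranges: [-2.96, 2.96], [-0.34, 2.1], [-1.41, 1.46], [0.24, 2.44], [-1.37, 4.51], [0.17, 1.92], [-2.96, 2.96]. Speed limits (rad/s): [2.39, 2.39, 3.14, 3.14, 3.14, 3.14, 3.14].

INTERFACE

Orientations are given as a unit quaternion [w, x, y, z].
In Python, from station import bot gives the robot as it stands.
- The arm moves only by the tool drive_tool, never from a script. Its arguments are lists of equal length, an entry for each row: "slide": the shift along the world's x, y, z in mm, a list of three; "turn": the turn, a rotation vector about the world's x, y, z in rad, a list of three; "gripper": the opening, from 0 (shut) to 1 (fully open). A call has 1 to 10 rows; each row is the pose to reach, as a shift and turn from the pose measured when the call began; what a row does not reach only later rows make up. A row lasts 1/10 s, in which the tool goes at most 50 mm and 8.59 degrees, less where a joint would pass 70% of its speed; a pose out of reach is approached as far as the arm can. A call with a gripper value outside its range is refused whole. The fingers move at their own pace and stop on an object; "squeeze" is the grip in N (left out, the last holds). Time passes only in rows, so rows that repeat a pose let the fingers close. It gives the time, the measured TCP pose, the force and the opening at its end, in the units of the state.
- bot.get_obs(): the state, without advancing time (a new reading comes with each control period).
- bot.read_camera(name): name is "side" or "top"; returns a dict with "color" (400x640x3 uint8, red, green, blue), "fovy" (degrees; the focal length in pixels is half the picture's height over the tangent of half this angle, whatever the lens; pixels are square), "cx", "cy" (the principal point, pixels), "dist_coeffs" ([k1, k2, p1, p2, k3] as OpenCV has them; the pictures are not rectified), "R" (3x3) and "t" (3): a world point X has camera coordinates R X + t. Camera axes: x right, y down, z forward; pixel columns grow to the right and rows downward; lengths in m; the calibration is good to about 2 mm. A picture is of the moment at which its call begins. There is no depth.
- bot.hand_in(): hands the job in, once; it reports no verdict.
The state is a dict: "t": time; "q": joint angles; "joint_vel": joint speeds; "joint_torque": joint torques, N m; "eef_pos": TCP position; "tool_rot": TCP orientation; "contact_force": force on the tool from outside, world axes, zero at the start; "torque": the same for the moment, N m; "gripper_width": opening from 0.0 (shut) to 1.0 (fully open).
Only numpy, scipy, OpenCV 4.12 (cv2) and the standard library are available. Lean on these libraries where they do the work, as an engineer would, in place of code of your own. Each camera call takes 0.05 s, during which the arm holds its last target.

TASK

Balance the green puck, label side still up and centred, on the brass dome of the label press and let go of it. Then flip the red safety catch all the way over to the outside, and only then pull the black-knobbed lever towards the robot and down until it is fully home, so that the spring pad presses the puck onto the dome. Finish while still holding the lever home (it springs back if released), and leave the other loose things where they are.

Things in the scene. Friction and masses are not known exactly. Their poses are not given: they have to be found in the camera images.
- press: hand-lever label press, fixed to the table at a place and yaw that change: grey base plate 270 (x) x 290 (y) x 10 mm. Origin: centre of the plate's underside, on the table. z up, -x is the front (roughly towards the robot), +y is the lever side. In this frame (mm): brass dome top at (-60, -90, 52); lever pivot axis parallel to y through x = 60, z = 100; two blue bearing posts at x = 60, y = -50 and 50, 32 x 18 mm and 115 mm high; catch hinge at y = 90, z = 30.
- seat_top (a point): highest point of the brass dome (a sphere of radius 45 mm of which the upper part shows), 52 mm above the table; axes as the press. Nothing is above it while the lever is at rest; the raised arm and pad stand 80 mm and more to its +x side, so keep the wide side of a gripper along the press's y there.
- green_puck: green plastic puck with a blank paper label on its upper face: disc 50 mm across, 26 mm high, about 70 g, lying flat loose on the table. Origin: centre of its underside, z up. Its flat underside balances stably on the dome if centred: off centre by 5 mm it leans about 0.17 rad, beyond about 10 mm it falls off.
- green_puck_mid (a point): middle of the green puck, 13 mm above its underside.
- lever (a joint): turn of the lever in rad: 0 at rest (handle almost upright, leaning 4 degrees back to +x), growing as the handle is pulled to -x and down; 1.40 = fully home against its stop (handle 14 degrees above level, towards -x). A spring returns it to 0: about 2 N at the knob at the start, 4 N near the end, and from 1.33 on also the pad's spring, in all about 9 N at the stop. Only about 0.1 rad of play while the catch is up.
- handle: the whole lever: steel rod 14 mm thick with a black ball knob, steel cross shaft and blue pressing arm, all turning together. Origin: on the pivot axis, midway between the bearing posts.
- knob (a point): centre of the lever's black ball knob, 32 mm across, 150 mm from the pivot axis, in the plane y = +90 mm of the press. In the press frame the knob is at x = 60 - 150 cos(a), z = 100 + 150 sin(a) mm with a = 1.641 - lever (rad): (70, 90, 250) at rest, (-86, 90, 136) home.
- pad: black rubber press pad 32 mm across on a spring plunger (12 mm travel, 0.8 N per mm) at the end of the blue arm, 120 mm from the pivot axis, in the plane y = -90 mm of the press; turns down with the lever and lands flat on the puck that sits on the dome: touches it at lever 1.33 and is pushed in 8 mm at 1.40. Origin: on the arm's centre line; the pad's face is 30 mm from it along its own -z.
- catch (a joint): red safety catch, turn in rad about a hinge parallel to the press's x: about 0 = upright, in front of the lever's rod and blocking it; 1.40 = flipped over to the outside (+y of the press) and lying nearly flat, lever free. Light stiff hinge (under 1 N at the tab); pushed past about 0.5 it falls over by itself and stays.
- catch_tab (a point): middle of the top edge of the catch's red tab, which is a flat upright plate 68 mm long (x), 10 mm thick (y) and 45 mm high; 125 mm from the hinge. While the catch is upright it is at (3, 90, 155) mm in the press frame; the tab there spans x = -20 to 48 mm and z = 110 to 155 mm. The lever's rod is close behind it (x = 55 mm), so push the tab towards +y near its front end.
- black_puck: black puck, same size as the green one, loose bystander. Origin: centre of its underside.
- blue_puck: blue puck, same size as the green one, loose bystander. Origin: centre of its underside.
- glue_jar: jar 60 mm across and 85 mm high, loose bystander. Origin: centre of its underside.
- screwdriver: orange-handled screwdriver lying on the table, loose bystander, about 200 mm long along its x.
- hub_ring: yellow plastic hub ring 60 mm across, 12 mm high, loose bystander. Origin: centre of its underside.
Mind the look-alikes: they are no part of the job. Several things look just like the green_puck: the one meant starts farthest to the robot's left.

How it is judged:
By the outcome, as a careful person would: the job done as asked, in the order asked, and still so for the second after the job is handed in, while the arm keeps its last pose, push and grip.
It also fails if it takes over 72 s, if anything falls off the work surface, if the arm or the gripper's body presses on something with over 40 N, if the wrist force passes 120 N, or if a joint passes its speed limit or range.

## Working session

There is one attempt and no reset: what is moved stays moved. The work goes in short steps, Python scripts to look and compute and a tool call to move; the robot and the scene stay as the last step left them, time stands still between calls to the robot, and variables do not carry over. Pictures are saved under pics/ and viewed, and the job is handed in when it is done.

Besides the shell and the picture viewer there is one more tool, called after "Request:" as name(argument=value, ...) on one line, values as JSON. drive_tool: Moves the arm, as the interface text tells. Its arguments: {"type":"object","properties":{"slide":{"type":"array"},"turn":{"type":"array"},"gripper":{"type":"array"},"squeeze":{"type":"number"}},"required":["slide","turn","gripper"]}

```bash
ls; mkdir -p pics; python3 - <<'E'
from station import bot
import cv2,numpy as np
o=bot.get_obs()
for k,v in o.items(): print(k,np.round(v,4))
print(bot.hold_point_z)
for n in("side","top"):
    c=bot.read_camera(n); cv2.imwrite(f"pics/{n}0.png",c["color"][:,:,::-1])
    print(n,{k:np.round(v,4) for k,v in c.items() if k!="color"})
    np.savez(f"{n}0.npz",**c)
E
```

```text
pics
t 0.0
q [ 1.1989  0.4778  0.0223  1.5565 -0.0115  1.1093 -0.0831]
joint_vel [-0.001   0.0009  0.0004 -0.0001  0.0007  0.0013 -0.0006]
joint_torque [ 8.00000e-04 -5.96447e+01  1.60890e+00 -2.81197e+01  1.26000e-02
  9.40000e-03  0.00000e+00]
eef_pos [ 0.1759 -0.6511  0.2303]
tool_rot [ 0.5609  0.4303  0.5619 -0.4295]
contact_force [-0.1893  0.0868 -0.6717]
torque [-0.0513  0.0376 -0.0334]
gripper_width 1.0017
0.0187
side {'fovy': np.float64(55.7507), 'cx': np.float64(321.4915), 'cy': np.float64(204.3315), 'dist_coeffs': array([-0.0665,  0.    ,  0.    ,  0.    ,  0.    ]), 'R': array([[ 0.8777, -0.4793, -0.0036],
       [-0.3233, -0.5863, -0.7428],
       [ 0.3539,  0.6531, -0.6695]]), 't': array([-0.4772,  0.3067,  1.2233])}
top {'fovy': np.float64(57.5468), 'cx': np.float64(328.4937), 'cy': np.float64(205.3994), 'dist_coeffs': array([-0.0251,  0.    ,  0.    ,  0.    ,  0.    ]), 'R': array([[ 0.0029, -0.9996,  0.0286],
       [-0.9944, -0.0059, -0.1052],
       [ 0.1054, -0.0281, -0.994 ]]), 't': array([-0.0039,  0.5816,  1.1984])}
```

View pics/side0.png

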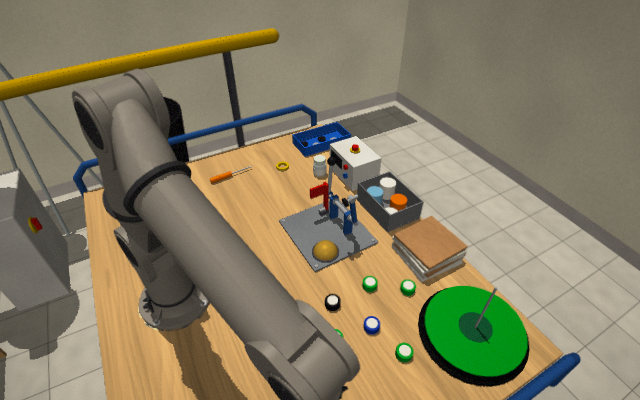

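View pics/top0.png

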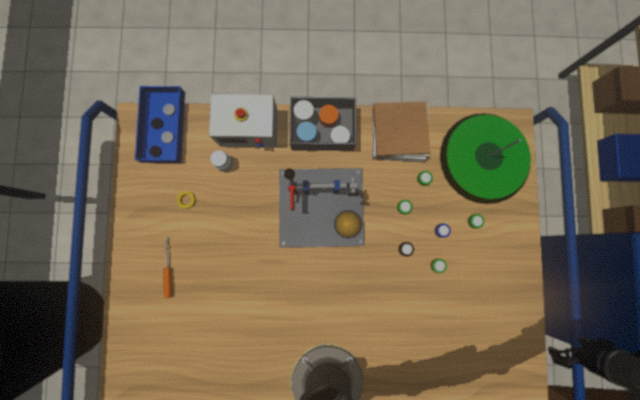

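Top view: there are green pucks at (425,178), (405,207), (477,221) and (439,266). The leftmost is at (405,207), which is nearest +y because image left is +y. The press has its dome at (348,223), knob at (290,174) and red catch at (292,195). Next I'll measure from both views.

```bash
cat > h.py <<'E'
import cv2,numpy as np
def K(c):
    f=200/np.tan(np.radians(float(c["fovy"]))/2)
    return np.array([[f,0,float(c["cx"])],[0,f,float(c["cy"])],[0,0,1]])
def ray(c,uv):
    p=cv2.undistortPoints(np.array([[uv]],float),K(c),np.array(c["dist_coeffs"],float))[0,0]
    R=np.array(c["R"]);t=np.array(c["t"])
    d=R.T@np.array([p[0],p[1],1]); return -R.T@t,d/np.linalg.norm(d)
def plane(c,uv,z):
    o,d=ray(c,uv); return o+d*(z-o[2])/d[2]
def tri(*cu):
    A=np.zeros((3,3));b=np.zeros(3);L=[]
    for c,uv in cu:
        o,d=ray(c,uv);P=np.eye(3)-np.outer(d,d);A+=P;b+=P@o;L.append((o,P))
    X=np.linalg.solve(A,b); return X,[float(np.linalg.norm(P@(X-o)))for o,P in L]
def proj(c,X):
    r,_=cv2.Rodrigues(np.array(c["R"])); 
    return cv2.projectPoints(np.array([X],float),r,np.array(c["t"]),K(c),np.array(c["dist_coeffs"],float))[0][0,0]
E
python3 - <<'E'
from h import *
C={n:np.load(f"{n}0.npz") for n in("side","top")}
for n,c in C.items():
    im=c["color"];hsv=cv2.cvtColor(im,cv2.COLOR_RGB2HSV)
    for nm,lo,hi in(("green",(50,120,60),(75,255,255)),("red",(174,150,60),(180,255,255)),("red2",(0,180,60),(4,255,255)),("brass",(12,150,70),(24,255,255)),("white",(0,0,170),(180,50,255)),("black",(0,0,0),(180,255,28))):
        m=cv2.inRange(hsv,lo,hi)
        N,_,s,ce=cv2.connectedComponentsWithStats(m)
        print(n,nm,[(s[i][:5].tolist(),ce[i].round(1).tolist()) for i in range(1,N) if 12<s[i][4]<3000 and 250<ce[i][0]<500 and 100<ce[i][1]<370][:14])
cr=[cv2.resize(C["top"]["color"][150:280,270:490],None,fx=3.6,fy=3.6,interpolation=cv2.INTER_CUBIC)]
cv2.imwrite("pics/top_crop.png",cr[0][:,:,::-1])
cv2.imwrite("pics/side_crop.png",cv2.resize(C["side"]["color"][140:310,260:440],None,fx=3.5,fy=3.5,interpolation=cv2.INTER_CUBIC)[:,:,::-1])
E
```

```text
side green [([363, 276, 14, 16, 110], [369.1, 285.3]), ([401, 280, 15, 16, 106], [407.4, 289.4]), ([335, 329, 8, 8, 18], [338.8, 331.7]), ([396, 343, 17, 19, 151], [403.5, 353.4])]
side red []
side red2 [([352, 145, 6, 5, 25], [354.6, 146.8]), ([344, 165, 4, 5, 16], [345.4, 166.8]), ([310, 182, 19, 28, 214], [320.8, 192.5])]
side brass [([350, 148, 10, 5, 26], [354.7, 150.1]), ([276, 161, 13, 10, 79], [282.3, 165.8]), ([390, 194, 18, 17, 222], [398.1, 201.0]), ([314, 240, 24, 20, 367], [325.0, 250.0])]
side white [([245, 124, 66, 20, 159], [277.4, 133.9]), ([314, 155, 11, 7, 61], [319.1, 158.0]), ([380, 178, 16, 10, 128], [387.5, 182.2]), ([385, 207, 13, 7, 54], [390.4, 210.0]), ([410, 257, 14, 16, 28], [416.8, 264.7]), ([366, 278, 9, 7, 56], [369.9, 281.0]), ([403, 281, 10, 8, 61], [408.0, 284.6]), ([328, 296, 10, 9, 74], [332.3, 299.6]), ([366, 318, 12, 10, 94], [371.6, 322.6]), ([399, 345, 12, 11, 96], [404.6, 350.0])]
side black [([318, 137, 7, 4, 21], [320.8, 138.4]), ([303, 142, 5, 4, 13], [305.2, 143.7]), ([328, 151, 14, 17, 120], [334.9, 159.9]), ([342, 199, 7, 7, 23], [344.8, 202.4]), ([419, 294, 110, 92, 1236], [463.0, 360.9]), ([325, 299, 15, 12, 79], [331.9, 306.2])]
top green [([484, 149, 5, 6, 14], [485.9, 151.6]), ([419, 172, 10, 12, 21], [421.7, 179.6]), ([398, 202, 6, 11, 18], [399.4, 207.6]), ([470, 215, 5, 12, 23], [471.4, 220.7])]
top red []
top red2 [([290, 186, 5, 23, 43], [291.7, 194.1])]
top brass [([319, 104, 19, 21, 277], [328.2, 114.1]), ([336, 213, 24, 23, 391], [347.5, 223.7])]
top white [([295, 102, 17, 16, 159], [303.1, 109.4]), ([332, 127, 16, 14, 86], [339.0, 133.6]), ([423, 174, 6, 6, 20], [425.4, 177.1]), ([402, 203, 7, 7, 23], [404.9, 206.0]), ([475, 218, 5, 6, 17], [477.0, 220.6]), ([441, 227, 6, 6, 21], [443.2, 229.8]), ([404, 246, 6, 6, 26], [406.4, 248.5]), ([437, 263, 6, 6, 19], [439.6, 265.8])]
top black []
```

View pics/top_crop.png

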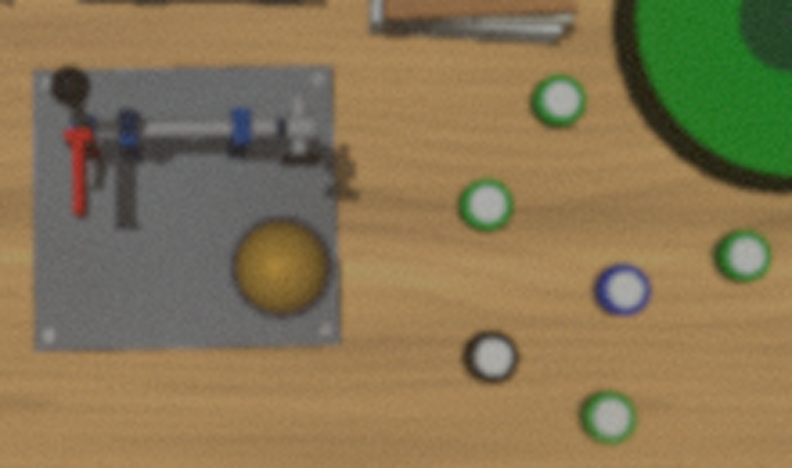

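View pics/side_crop.png

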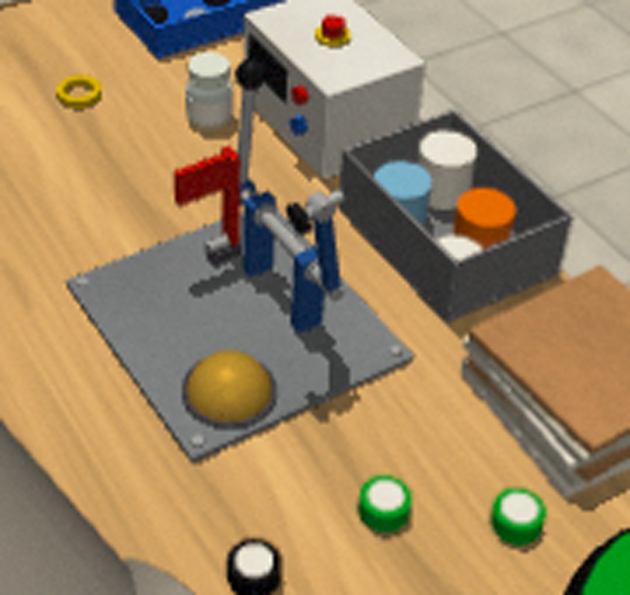

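The enlarged crops show the leftmost green puck at top (405,206) and side (370,281). The other green ones sit further right. Now I'll measure the puck, dome, plate, knob and tab.

```bash
python3 - <<'E'
from h import *
C={n:np.load(f"{n}0.npz") for n in("side","top")};S,T=C["side"],C["top"]
# labels: centroid of white, puck pairs
W={}
for nm,u,v in(("green_L",(404.9,206.0),(369.9,281)),("green_2",(425.4,177.1),(408,284.6)),("green_3",(477,220.6),(404.6,350)),("black",(406.4,248.5),(332.3,299.6)),("blue",(443.2,229.8),(371.6,322.6))):
    X,e=tri((T,u),(S,v));print(nm,X.round(4),np.round(e,4),"top@26",plane(T,u,.026).round(4),"side@26",plane(S,v,.026).round(4))
print("green4",plane(T,(439.6,265.8),.026))
# dome
D={}
for n,win in(("top",(325,200,372,250)),("side",(305,232,345,272))):
    c=C[n];x0,y0,x1,y1=win
    hsv=cv2.cvtColor(c["color"],cv2.COLOR_RGB2HSV)[y0:y1,x0:x1]
    m=cv2.inRange(hsv,(10,90,30),(28,255,255));
    N,L,s,ce=cv2.connectedComponentsWithStats(m)
    i=1+np.argmax(s[1:,4]);print(n,"dome",s[i],ce[i]+[x0,y0])
    ct=max(cv2.findContours((L==i).astype(np.uint8),0,1)[0],key=len)
    e=cv2.fitEllipse(ct);print(np.array(e[0])+[x0,y0],e[1:]);D[n]=np.array(e[0])+[x0,y0]
print("dome",tri((T,D["top"]),(S,D["side"])),"top@7",plane(T,D["top"],.007))
# plate: grey low-sat in top
for n,win in(("top",(270,160,375,256)),("side",(272,205,385,272))):
    c=C[n];x0,y0,x1,y1=win
    hsv=cv2.cvtColor(c["color"],cv2.COLOR_RGB2HSV)[y0:y1,x0:x1]
    m=cv2.inRange(hsv,(0,0,40),(180,70,255))
    m=cv2.morphologyEx(m,cv2.MORPH_CLOSE,np.ones((5,5)))
    ct=max(cv2.findContours(m,0,1)[0],key=cv2.contourArea)
    h=cv2.convexHull(ct); 
    ap=cv2.approxPolyDP(h,4,True)[:,0]+[x0,y0]
    print(n,"plate",ap.tolist(),[plane(c,p,.010).round(4).tolist() for p in ap.astype(float)])
    big=cv2.resize(c["color"][y0:y1,x0:x1],None,fx=6,fy=6,interpolation=cv2.INTER_CUBIC)
    cv2.drawContours(big,[ct*6+3],-1,(255,255,0),1)
    cv2.imwrite(f"pics/plate_{n}.png",big[:,:,::-1])
E
```

```text
green_L [ 0.5818 -0.2622  0.0268] [0.0004 0.0004] top@26 [ 0.5816 -0.2623  0.026 ] side@26 [ 0.5825 -0.2619  0.026 ]
green_2 [ 0.6823 -0.3354  0.0275] [0.0004 0.0004] top@26 [ 0.6822 -0.3356  0.026 ] side@26 [ 0.6836 -0.3347  0.026 ]
green_3 [ 0.5333 -0.511   0.0265] [0.0007 0.0007] top@26 [ 0.5327 -0.5109  0.026 ] side@26 [ 0.5341 -0.5111  0.026 ]
black [ 0.4378 -0.2647  0.0267] [0.0003 0.0003] top@26 [ 0.4375 -0.2647  0.026 ] side@26 [ 0.4383 -0.2644  0.026 ]
blue [ 0.501  -0.3923  0.0263] [0.0001 0.0001] top@26 [ 0.5009 -0.3923  0.026 ] side@26 [ 0.5012 -0.3922  0.026 ]
green4 [ 0.37968805 -0.37650673  0.026     ]
top dome [  0   0  47  50 513] [361.96101365 230.04678363]
[509.58247375 363.71147156] ((119.38550567626953, 380.47796630859375), 0.0)
side dome [  8   8  25  21 399] [325.14786967 250.13533835]
[325.14379692 250.11509132] ((19.866836547851562, 23.69643783569336), 90.3340072631836)
dome (array([ 0.26413971, -0.39420698,  0.4927134 ]), [0.06530947972697347, 0.06530947972697343]) top@7 [ 0.0510301  -0.61430954  0.007     ]
top plate [[361, 169], [363, 245], [280, 246], [279, 170]] [[0.7118, -0.1147, 0.01], [0.4489, -0.1198, 0.01], [0.4447, 0.1617, 0.01], [0.7058, 0.1696, 0.01]]
side plate [[346, 205], [377, 242], [313, 271], [279, 220], [311, 205]] [[0.7178, 0.11, 0.01], [0.7119, -0.1189, 0.01], [0.4432, -0.1235, 0.01], [0.4426, 0.1618, 0.01], [0.5927, 0.179, 0.01]]
```

View pics/plate_top.png

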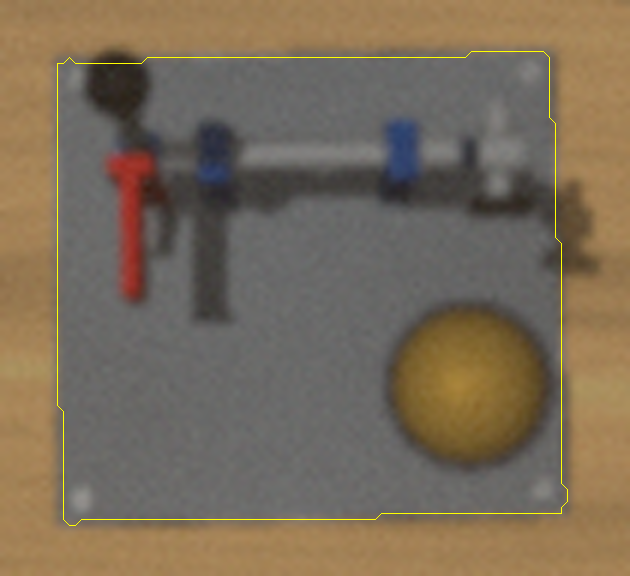

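View pics/plate_side.png

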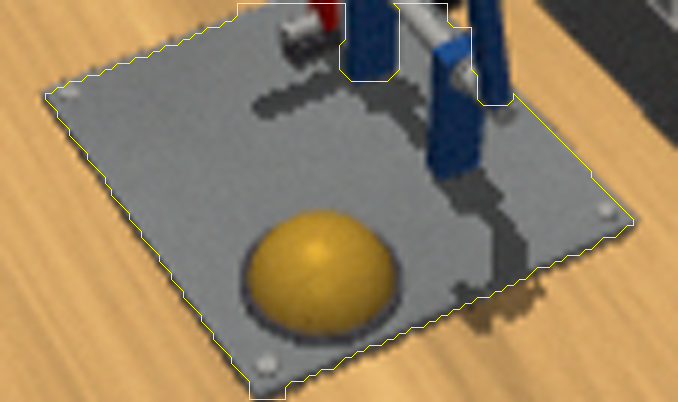

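```bash
python3 - <<'E'
from h import *
from scipy.optimize import least_squares
C={n:np.load(f"{n}0.npz") for n in("side","top")};S,T=C["side"],C["top"]
D={}
for n,win in(("top",(331,206,366,242)),("side",(310,236,342,268))):
    c=C[n];x0,y0,x1,y1=win
    hsv=cv2.cvtColor(c["color"],cv2.COLOR_RGB2HSV)[y0:y1,x0:x1]
    m=cv2.inRange(hsv,(10,120,40),(28,255,255))
    N,L,s,ce=cv2.connectedComponentsWithStats(m)
    i=1+np.argmax(s[1:,4])
    ct=max(cv2.findContours((L==i).astype(np.uint8),0,1)[0],key=len)
    e=cv2.fitEllipse(ct);print(n,s[i],np.array(e[0])+[x0,y0],e[1:]);D[n]=np.array(e[0])+[x0,y0]
    if n=="side":
        P=(ct[:,0]+[x0,y0]).astype(float);P=P[P[:,1]<252]
        r=least_squares(lambda q:np.hypot(P[:,0]-q[0],P[:,1]-q[1])-q[2],[325,252,12]);print("circ",r.x,r.cost);D["sc"]=r.x[:2]
print("dome top@7",plane(T,D["top"],.007),plane(T,D["top"],.01))
print("tri circ",tri((T,D["top"]),(S,D["sc"])),"side@7",plane(S,D["sc"],.007))
# bolts
def bolt(c,p,r=4):
    x,y=map(int,p);g=cv2.cvtColor(c["color"],cv2.COLOR_RGB2GRAY).astype(float)[y-r:y+r+1,x-r:x+r+1]
    w=np.clip(g-np.median(g)-8,0,None);w[:, :]*=(np.hypot(*np.mgrid[-r:r+1,-r:r+1])<3.2)
    yy,xx=np.mgrid[y-r:y+r+1,x-r:x+r+1];return np.array([(w*xx).sum(),(w*yy).sum()])/w.sum()
B=[bolt(T,p) for p in((358,172),(283,243),(360,241))]
for b in B: print("bolt top",b,plane(T,b,.012).round(4))
B=[bolt(S,p) for p in((373,240),(316,266),(283,220))]
for b in B: print("bolt side",b,plane(S,b,.012).round(4))
# edges: gradient along blue-ish saturation profile
def edge(c,a,b,n=(0,0),L=5):
    sat=cv2.cvtColor(c["color"],cv2.COLOR_RGB2HSV)[:,:,1].astype(np.float32)
    a=np.array(a,float);b=np.array(b,float);d=(b-a)/np.linalg.norm(b-a);nn=np.array([-d[1],d[0]]);out=[]
    for s in np.linspace(0.03,.97,40):
        t=np.arange(-L,L+.01,.25);p=a+(b-a)*s+t[:,None]*nn
        v=cv2.remap(sat,p[:,:1].astype(np.float32),p[:,1:].astype(np.float32),1)[:,0]
        v=np.convolve(v,np.ones(5)/5,'valid');g=abs(np.diff(v));k=g.argmax()
        out.append(p[k+2]+.125*nn)
    X=np.array([plane(c,p,.010)[:2] for p in out])
    # robust line
    l=cv2.fitLine(X.astype(np.float32),cv2.DIST_HUBER,0,1e-5,1e-5).ravel();return l
for nm,c,a,b in(("front T",T,(284,247),(360,246)),("right T",T,(363,240),(362,205)),("left T",T,(279.5,175),(280,243)),("back T",T,(300,169.5),(345,169)),
  ("front S",S,(281,223),(312,268)),("right S",S,(318,269),(374,243)),("left S",S,(283,219),(310,207))):
    l=edge(c,a,b);print(nm,"dir deg",np.degrees(np.arctan2(l[1],l[0])).round(2),"pt",l[2:].round(4))
E
```

```text
top [  5   6  25  25 473] [347.58191299 223.79480362] ((23.50044059753418, 23.837963104248047), 168.82106018066406)
side [  3   4  25  21 384] [325.04098415 250.01539803] ((19.41851043701172, 23.311466217041016), 89.45843505859375)
circ [325.03709605 252.15771613  11.99277358] 1.8167333304726696
dome top@7 [ 0.52106324 -0.0676701   0.007     ] [ 0.52089702 -0.06742723  0.01      ]
tri circ (array([ 0.5211526 , -0.06765769,  0.00792288]), [0.00015315406597535993, 0.0001531540659753641]) side@7 [ 0.52168587 -0.06701528  0.007     ]
bolt top [357.9047619  171.36507937] [ 0.7029 -0.1037  0.012 ]
bolt top [283.10429448 242.72392638] [0.4558 0.1512 0.012 ]
bolt top [360.04597701 241.2183908 ] [ 0.4617 -0.1096  0.012 ]
bolt side [373.02803738 239.06542056] [ 0.7062 -0.1011  0.012 ]
bolt side [316.03783784 265.09189189] [ 0.4637 -0.1072  0.012 ]
bolt side [282.53716216 218.40878378] [0.4577 0.1613 0.012 ]
front T dir deg -88.58 pt [0.4448 0.0134]
right T dir deg 1.35 pt [ 0.5216 -0.1194]
left T dir deg 1.73 pt [0.5623 0.1668]
back T dir deg -89.29 pt [0.7125 0.0139]
front S dir deg -88.58 pt [0.443  0.0107]
right S dir deg 1.54 pt [ 0.5833 -0.1246]
left S dir deg 1.53 pt [0.5206 0.1665]
```

```bash
cat >> h.py <<'E'
from scipy.spatial.transform import Rotation as Ro
YAW=np.radians(1.5); PO=np.array([.5787,.0240,0])
def press(p): # mm press -> world m
    return PO+Ro.from_euler('z',YAW).apply(np.array(p)/1000)
def toolR(q): return Ro.from_quat([q[1],q[2],q[3],q[0]])
def target(): # x down, z along press y
    y=Ro.from_euler('z',YAW).apply([0,1,0]);x=np.array([0,0,-1.]);
    return x,y
def plan(o,pos):
    R=toolR(o["tool_rot"]);M=R.as_matrix();x,y=target()
    best=None
    for s in(1,-1):
        z=y*s;G=np.stack([x,np.cross(z,x),z],1)
        rv=(Ro.from_matrix(G)*R.inv()).as_rotvec()
        if best is None or np.linalg.norm(rv)<np.linalg.norm(best):best=rv
    print("slide mm",((np.array(pos)-o["eef_pos"])*1000).round(1),"turn",best.round(3),"toolz",M[:,2].round(3),"eef",np.round(o["eef_pos"],4),"q",np.round(o["q"],2),"F",np.round(o["contact_force"],1),"g",round(float(o["gripper_width"]),3),"t",round(float(o["t"]),2))
E
python3 - <<'E'
from h import *
from station import bot
C={n:np.load(f"{n}0.npz") for n in("side","top")};S,T=C["side"],C["top"]
for nm,p in(("knob",(70,90,250)),("tab",(3,90,155)),("seat",(-60,-90,52)),("home",(-86,90,136))):
    X=press(p);print(nm,X.round(4),"top",proj(T,X).round(1),"side",proj(S,X).round(1))
print("knob tri",tri((T,(289.8,174)),(S,(334.9,159.9))))
plan(bot.get_obs(),(.582,-.262,.12))
E
```

```text
knob [0.6463 0.1158 0.25  ] top [288.8 173.8] side [330.8 161. ]
tab [0.5793 0.114  0.155 ] top [291.6 201.6] side [315.  187.4]
seat [ 0.5211 -0.0675  0.052 ] top [348.6 223. ] side [325.  243.9]
home [0.4904 0.1117 0.136 ] top [292.4 231.3] side [293.8 199.3]
knob tri (array([0.65121139, 0.10955234, 0.25592394]), [0.007217454229319639, 0.0072174542293196])
slide mm [ 406.1  389.1 -110.4] turn [-0.002 -0.    -0.238] toolz [ 0.261 -0.965 -0.002] eef [ 0.1759 -0.6511  0.2304] q [ 1.2   0.48  0.02  1.56 -0.01  1.11 -0.08] F [-0.5  0.5 -0.4] g 0.999 t 0.1
```

Request:
drive_tool(slide=[[40,38,0],[80,76,0],[120,115,0],[160,153,0],[200,192,0],[240,230,0],[280,268,0],[320,306,0],[360,345,0],[400,383,0]], turn=[[0,0,-0.024],[0,0,-0.048],[0,0,-0.072],[0,0,-0.096],[0,0,-0.12],[0,0,-0.144],[0,0,-0.168],[0,0,-0.192],[0,0,-0.216],[0,0,-0.238]], gripper=[1,1,1,1,1,1,1,1,1,1], squeeze=40)

```text
t: 1.1
eef_pos: [0.5377, -0.3039, 0.2302]
tool_rot: [0.506, 0.494, 0.507, -0.494]
contact_force: [1.1, -0.5, -0.5]
gripper_width: 1.0
```

```bash
python3 - <<'E'
from h import *
from station import bot
plan(bot.get_obs(),(.582,-.262,.05))
c=bot.read_camera("side");cv2.imwrite("pics/s1.png",c["color"][:,:,::-1])
E
```

```text
slide mm [  44.3   41.9 -180.2] turn [-0.002 -0.001  0.001] toolz [ 0.025 -1.    -0.002] eef [ 0.5377 -0.3039  0.2302] q [ 0.49  0.39 -0.1   1.69  0.04  1.06 -1.17] F [ 1.1 -0.5 -0.5] g 1.0 t 1.1
```

View pics/s1.png

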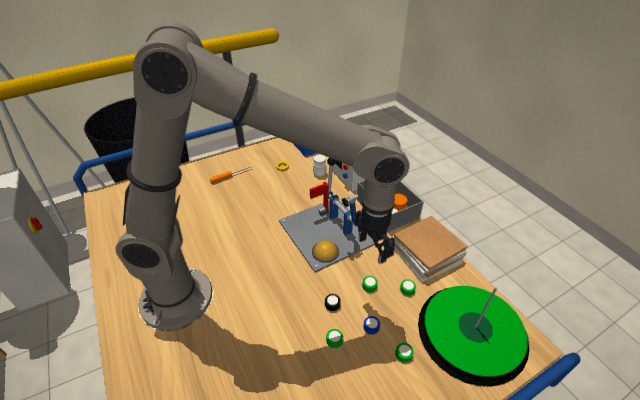

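The side view shows the gripper clear and all four green pucks at (370,284), (408,287), (404,352) and (334,338). The leftmost in y is (370,284). Next I'll go over it and descend.

Request:
drive_tool(slide=[[22,21,-10],[44,42,-20],[44,42,-50],[44,42,-80],[44,42,-110],[44,42,-140],[44,42,-165],[44,42,-180],[44,42,-180]], turn=[[0,0,0],[0,0,0],[0,0,0],[0,0,0],[0,0,0],[0,0,0],[0,0,0],[0,0,0],[0,0,0]], gripper=[1,1,1,1,1,1,1,1,1])

```text
t: 2.05
eef_pos: [0.5874, -0.2517, 0.0478]
tool_rot: [0.507, 0.493, 0.511, -0.489]
contact_force: [-0.1, 0.2, -0.2]
gripper_width: 0.998
```

```bash
python3 - <<'E'
from h import *
from station import bot
plan(bot.get_obs(),(.582,-.262,.003))
for n in("side","top"):
    c=bot.read_camera(n);
    u,v=proj(c,(.582,-.262,.05)).astype(int);
    cr=c["color"][v-50:v+50,u-70:u+70]
    cv2.imwrite(f"pics/{n}2.png",cv2.resize(cr,None,fx=4,fy=4,interpolation=2)[:,:,::-1])
E
```

```text
slide mm [ -5.4 -10.3 -44.8] turn [-0.009 -0.    -0.009] toolz [ 0.036 -0.999 -0.009] eef [ 0.5874 -0.2517  0.0478] q [ 0.39  0.63 -0.11  1.77  0.09  0.75 -1.3 ] F [-0.1  0.2 -0.2] g 0.998 t 2.05
```

View pics/side2.png

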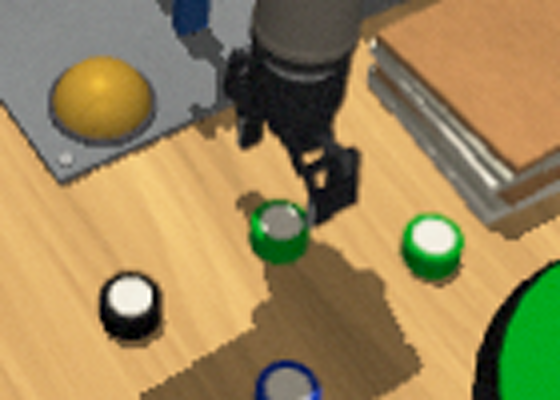

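View pics/top2.png

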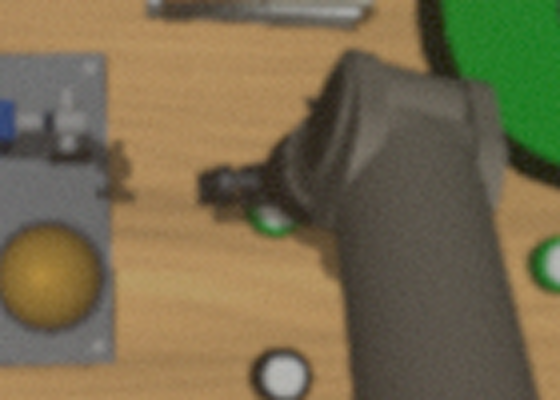

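Error of about (5,10) mm from the target, so I'll correct it before descending.

Request:
drive_tool(slide=[[-5,-10,0],[-5,-10,0],[-5,-10,0],[-5,-10,0]], turn=[[-0.009,0,-0.009],[-0.009,0,-0.009],[-0.009,0,-0.009],[-0.009,0,-0.009]], gripper=[1,1,1,1])

```text
t: 2.55
eef_pos: [0.5849, -0.2625, 0.0514]
tool_rot: [0.509, 0.494, 0.505, -0.493]
contact_force: [-0.0, 0.5, 0.0]
gripper_width: 0.996
```

```bash
python3 - <<'E'
from h import *
from station import bot
o=bot.get_obs();plan(o,(.582,-.262,.003));print(np.round(o["joint_vel"],3))
bot.read_camera("top")
o=bot.get_obs();plan(o,(.582,-.262,.003));print(np.round(o["joint_vel"],3))
E
```

```text
slide mm [ -2.9   0.5 -48.4] turn [ 0.002  0.006 -0.   ] toolz [ 0.026 -1.     0.003] eef [ 0.5849 -0.2625  0.0514] q [ 0.4   0.63 -0.1   1.77  0.09  0.74 -1.3 ] F [-0.   0.5  0. ] g 0.996 t 2.55
[-0.003  0.006 -0.004  0.001  0.001  0.    -0.002]
slide mm [ -2.9   0.4 -48.2] turn [ 0.002  0.005 -0.   ] toolz [ 0.027 -1.     0.002] eef [ 0.5849 -0.2624  0.0512] q [ 0.4   0.63 -0.1   1.77  0.09  0.74 -1.3 ] F [-0.4 -0.2 -0. ] g 1.004 t 2.6
[-0.003  0.005 -0.003  0.003 -0.001 -0.    -0.001]
```

Request:
drive_tool(slide=[[-3,0,-10],[-3,0,-20],[-3,0,-30],[-3,0,-40],[-3,0,-40],[-3,0,-40]], turn=[[0,0.005,0],[0,0.005,0],[0,0.005,0],[0,0.005,0],[0,0.005,0],[0,0.005,0]], gripper=[1,1,1,1,1,1])

```text
t: 3.2
eef_pos: [0.5817, -0.2622, 0.0106]
tool_rot: [0.507, 0.493, 0.506, -0.494]
contact_force: [-0.9, -0.7, 0.3]
gripper_width: 0.999
```

```bash
python3 - <<'E'
from h import *
from station import bot
plan(bot.get_obs(),(.582,-.262,.002))
for n in("side",):
    c=bot.read_camera(n);
    u,v=proj(c,(.582,-.262,.05)).astype(int);
    cr=c["color"][v-50:v+50,u-70:u+70]
    cv2.imwrite(f"pics/{n}3.png",cv2.resize(cr,None,fx=5,fy=5,interpolation=2)[:,:,::-1])
E
```

```text
slide mm [ 0.3  0.2 -8.6] turn [ 0.002 -0.    -0.   ] toolz [ 0.027 -1.     0.002] eef [ 0.5817 -0.2622  0.0106] q [ 0.4   0.68 -0.1   1.78  0.1   0.68 -1.3 ] F [-0.9 -0.7  0.3] g 0.999 t 3.2
```

View pics/side3.png

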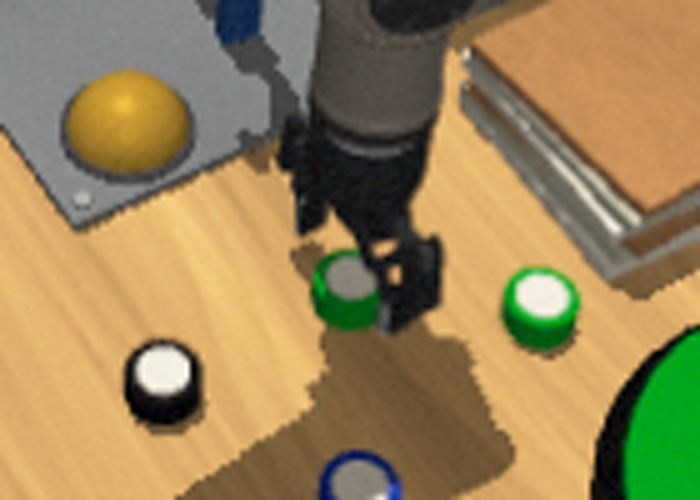

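The fingers straddle the green puck, which is at crop (350,285). I'll go down and grip.

Request:
drive_tool(slide=[[0,0,-4],[0,0,-8],[0,0,-8],[0,0,-8],[0,0,-8],[0,0,-8],[0,0,-8],[0,0,-8],[0,0,-8],[0,0,-8]], turn=[[0,0,0],[0,0,0],[0,0,0],[0,0,0],[0,0,0],[0,0,0],[0,0,0],[0,0,0],[0,0,0],[0,0,0]], gripper=[1,1,0.8,0.7,0.6,0.5,0.45,0.4,0.4,0.4], squeeze=30)

```text
t: 4.25
eef_pos: [0.5823, -0.2625, 0.0035]
tool_rot: [0.507, 0.493, 0.506, -0.494]
contact_force: [-0.3, -0.0, 5.3]
gripper_width: 0.575
```

```bash
python3 - <<'E'
from h import *
from station import bot
plan(bot.get_obs(),(.582,-.262,.002))
for n in("side",):
    c=bot.read_camera(n);
    u,v=proj(c,(.582,-.262,.05)).astype(int);
    cr=c["color"][v-50:v+50,u-70:u+70]
    cv2.imwrite(f"pics/{n}4.png",cv2.resize(cr,None,fx=5,fy=5,interpolation=2)[:,:,::-1])
E
```

```text
slide mm [-0.3  0.5 -1.5] turn [ 0.002  0.001 -0.   ] toolz [ 0.026 -1.     0.003] eef [ 0.5823 -0.2625  0.0035] q [ 0.39  0.69 -0.1   1.79  0.1   0.67 -1.3 ] F [-0.3 -0.   5.3] g 0.575 t 4.25
```

View pics/side4.png

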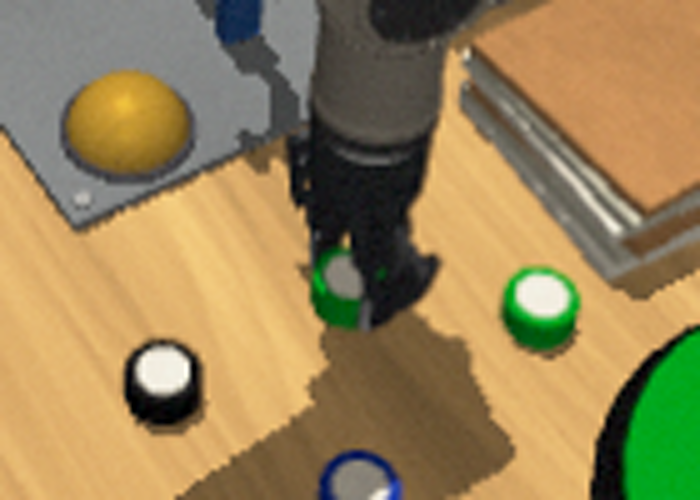

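Request:
drive_tool(slide=[[0,0,20],[0,0,50],[0,0,80],[0,0,110],[-5,20,120],[-15,60,120],[-30,100,120],[-45,140,120],[-61,175,120],[-61,195,120]], turn=[[0,0,0],[0,0,0],[0,0,0],[0,0,0],[0,0,0],[0,0,0],[0,0,0],[0,0,0],[0,0,0],[0,0,0]], gripper=[0.4,0.4,0.4,0.4,0.4,0.4,0.4,0.4,0.4,0.4])

```text
t: 5.3
eef_pos: [0.5176, -0.0633, 0.1223]
tool_rot: [0.507, 0.491, 0.508, -0.493]
contact_force: [0.2, 0.1, -1.0]
gripper_width: 0.576
```

```bash
python3 - <<'E'
from h import *
from station import bot
bot.read_camera("top");bot.read_camera("top")
plan(bot.get_obs(),(.5216,-.0675,.08))
E
```

```text
slide mm [  1.8  -4.9 -42.8] turn [ 0.001 -0.001 -0.007] toolz [ 0.033 -0.999  0.001] eef [ 0.5198 -0.0626  0.1228] q [ 0.14  0.37 -0.17  2.01  0.09  0.77 -1.62] F [ 1.4 -0.6 -1.8] g 0.569 t 5.4
```

Request:
drive_tool(slide=[[2,-5,-10],[2,-5,-25],[2,-5,-40],[2,-5,-50],[2,-5,-50],[2,-5,-50],[2,-5,-50],[2,-5,-50]], turn=[[0,0,-0.007],[0,0,-0.007],[0,0,-0.007],[0,0,-0.007],[0,0,-0.007],[0,0,-0.007],[0,0,-0.007],[0,0,-0.007]], gripper=[0.4,0.4,0.4,0.4,0.4,0.4,0.4,0.4])

```text
t: 6.2
eef_pos: [0.5224, -0.0678, 0.0734]
tool_rot: [0.507, 0.493, 0.506, -0.493]
contact_force: [-0.3, 0.3, -0.5]
gripper_width: 0.574
```

```bash
python3 - <<'E'
from h import *
from station import bot
plan(bot.get_obs(),(.5216,-.0675,.0565))
for n in("side","top"):
    c=bot.read_camera(n);np.savez(f"{n}5.npz",**c)
    u,v=proj(c,(.52,-.067,.07)).astype(int);
    cr=c["color"][v-40:v+40,u-50:u+50]
    cv2.imwrite(f"pics/{n}5.png",cv2.resize(cr,None,fx=7,fy=7,interpolation=2)[:,:,::-1])
E
```

```text
slide mm [ -0.8   0.3 -16.9] turn [0.001 0.001 0.   ] toolz [ 0.026 -1.     0.001] eef [ 0.5224 -0.0678  0.0734] q [ 0.13  0.45 -0.15  2.03  0.11  0.67 -1.63] F [-0.3  0.3 -0.5] g 0.574 t 6.2
```

View pics/side5.png

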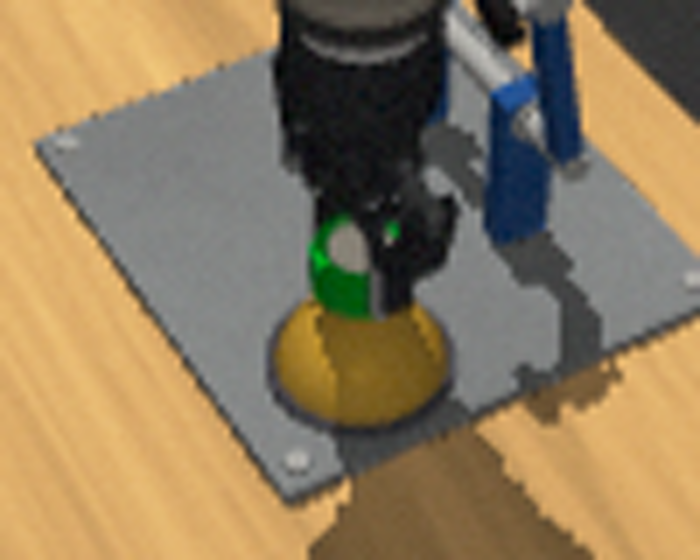

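View pics/top5.png

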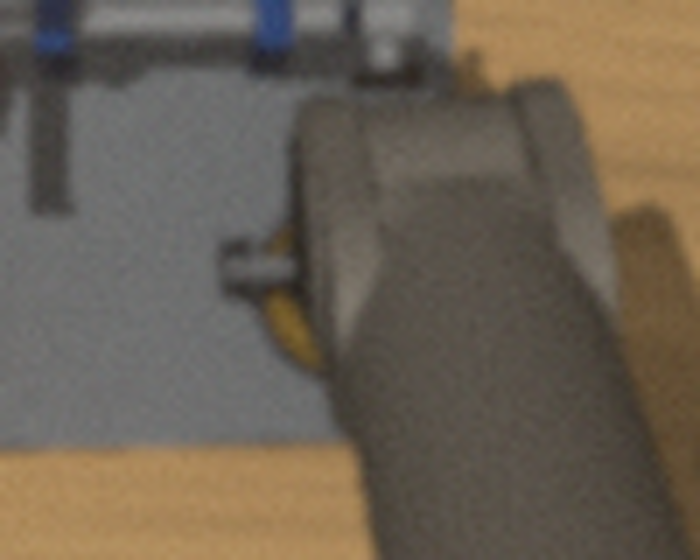

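The held puck is above the dome: side crop, puck (350,265), dome (360,365). I'll lower it slowly and watch the force.

Request:
drive_tool(slide=[[-1,0,-5],[-1,0,-9],[-1,0,-12],[-1,0,-14],[-1,0,-15],[-1,0,-15],[-1,0,-15]], turn=[[0,0,0],[0,0,0],[0,0,0],[0,0,0],[0,0,0],[0,0,0],[0,0,0]], gripper=[0.4,0.4,0.4,0.4,0.4,0.4,0.4])

```text
t: 7.0
eef_pos: [0.5213, -0.0676, 0.0584]
tool_rot: [0.507, 0.493, 0.506, -0.493]
contact_force: [0.9, -0.1, -1.1]
gripper_width: 0.571
```

```bash
python3 - <<'E'
from h import *
from station import bot
plan(bot.get_obs(),(.5216,-.0675,.0565))
E
```

```text
slide mm [ 0.3  0.1 -1.9] turn [0.001 0.    0.   ] toolz [ 0.026 -1.     0.001] eef [ 0.5213 -0.0676  0.0584] q [ 0.13  0.48 -0.15  2.04  0.12  0.63 -1.64] F [ 0.9 -0.1 -1.1] g 0.571 t 7.0
```

Request:
drive_tool(slide=[[0,0,-1.5],[0,0,-2],[0,0,-2],[0,0,-2]], turn=[[0,0,0],[0,0,0],[0,0,0],[0,0,0]], gripper=[0.4,0.4,0.4,0.4])

```text
t: 7.4
eef_pos: [0.5213, -0.0677, 0.0564]
tool_rot: [0.507, 0.493, 0.506, -0.493]
contact_force: [-0.2, 0.5, -2.2]
gripper_width: 0.576
```

```bash
python3 - <<'E'
from h import *
from station import bot
plan(bot.get_obs(),(.5216,-.0675,.0565))
E
```

```text
slide mm [0.3 0.2 0.1] turn [0.001 0.    0.   ] toolz [ 0.026 -1.     0.001] eef [ 0.5213 -0.0677  0.0564] q [ 0.13  0.48 -0.15  2.04  0.12  0.63 -1.64] F [-0.2  0.5 -2.2] g 0.576 t 7.4
```

Request:
drive_tool(slide=[[0,0,-1],[0,0,-1.5],[0,0,-1.5],[0,0,-1.5]], turn=[[0,0,0],[0,0,0],[0,0,0],[0,0,0]], gripper=[0.4,0.4,0.4,0.4])

```text
t: 7.8
eef_pos: [0.5215, -0.0677, 0.0553]
tool_rot: [0.507, 0.493, 0.506, -0.493]
contact_force: [-1.0, 0.2, 5.4]
gripper_width: 0.572
```

```bash
python3 - <<'E'
from h import *
from station import bot
plan(bot.get_obs(),(.5216,-.0675,.0565))
c=bot.read_camera("side")
u,v=proj(c,(.52,-.067,.07)).astype(int)
cv2.imwrite("pics/side6.png",cv2.resize(c["color"][v-30:v+35,u-40:u+40],None,fx=9,fy=9,interpolation=2)[:,:,::-1])
plan(bot.get_obs(),(.5216,-.0675,.0565))
E
```

```text
slide mm [0.1 0.2 1.2] turn [0.001 0.001 0.   ] toolz [ 0.026 -1.     0.001] eef [ 0.5215 -0.0677  0.0553] q [ 0.13  0.48 -0.15  2.04  0.12  0.63 -1.64] F [-1.   0.2  5.4] g 0.572 t 7.8
slide mm [0.1 0.2 1.2] turn [0.001 0.001 0.   ] toolz [ 0.026 -1.     0.001] eef [ 0.5215 -0.0677  0.0553] q [ 0.13  0.48 -0.15  2.04  0.12  0.63 -1.64] F [-1.3 -0.   6.3] g 0.572 t 7.85
```

View pics/side6.png

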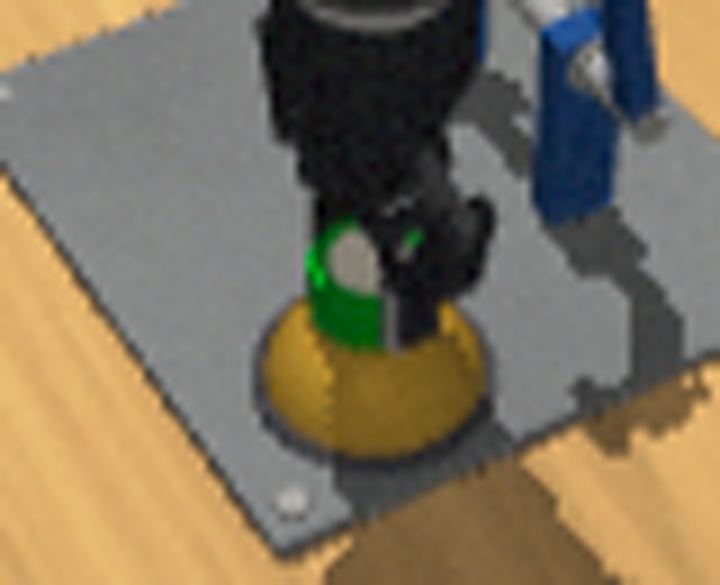

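Contact is at TCP z 0.0553, so the puck's underside is at about 0.052, as expected. Releasing now.

Request:
drive_tool(slide=[[0,0,0.5],[0,0,0.5],[0,0,0.5],[0,0,0.5],[0,0,0.5],[0,0,0.5],[0,0,0.5]], turn=[[0,0,0],[0,0,0],[0,0,0],[0,0,0],[0,0,0],[0,0,0],[0,0,0]], gripper=[0.58,0.6,0.63,0.66,0.75,0.85,0.9])

```text
t: 8.55
eef_pos: [0.5215, -0.0677, 0.0558]
tool_rot: [0.507, 0.493, 0.506, -0.493]
contact_force: [0.4, 0.2, -0.7]
gripper_width: 0.898
```

```bash
python3 - <<'E'
from h import *
from station import bot
plan(bot.get_obs(),(.5216,-.0675,.0565))
c=bot.read_camera("side")
u,v=proj(c,(.52,-.067,.07)).astype(int)
cv2.imwrite("pics/side7.png",cv2.resize(c["color"][v-30:v+35,u-40:u+40],None,fx=9,fy=9,interpolation=2)[:,:,::-1])
E
```

```text
slide mm [0.1 0.2 0.7] turn [0.001 0.001 0.   ] toolz [ 0.026 -1.     0.001] eef [ 0.5215 -0.0677  0.0558] q [ 0.13  0.48 -0.15  2.04  0.12  0.63 -1.64] F [ 0.4  0.2 -0.7] g 0.898 t 8.55
```

View pics/side7.png

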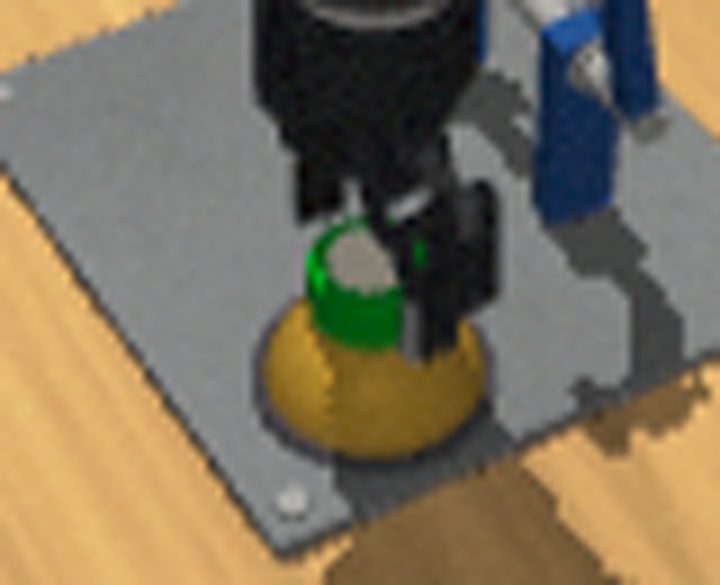

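The fingers are open and the puck is level on the dome at crop (360,290). I'll retreat straight up and look.

Request:
drive_tool(slide=[[0,0,5],[0,0,15],[0,0,30],[0,0,55],[0,0,90],[0,0,130],[0,30,160],[0,70,165],[0,110,165],[0,110,165]], turn=[[0,0,0],[0,0,0],[0,0,0],[0,0,0],[0,0,0],[0,0,0],[0,0,0],[0,0,0],[0,0,0],[0,0,0]], gripper=[1,1,1,1,1,0.6,0.4,0.2,0,0])

```text
t: 9.6
eef_pos: [0.5215, 0.0491, 0.2226]
tool_rot: [0.509, 0.493, 0.508, -0.49]
contact_force: [-0.9, -0.6, -0.0]
gripper_width: 0.149
```

```bash
python3 - <<'E'
from h import *
from station import bot
C={}
for n in("side","top"):
    c=bot.read_camera(n);C[n]=c;np.savez(f"{n}8.npz",**c)
    u,v=proj(c,(.52,-.067,.07)).astype(int)
    cv2.imwrite(f"pics/{n}8.png",cv2.resize(c["color"][v-45:v+40,u-60:u+50],None,fx=6,fy=6,interpolation=2)[:,:,::-1])
    hsv=cv2.cvtColor(c["color"],cv2.COLOR_RGB2HSV)
    m=cv2.inRange(hsv,(0,0,110),(180,60,255))[v-12:v+10,u-12:u+12]
    N,_,s,ce=cv2.connectedComponentsWithStats(m);print(n,[(s[i].tolist(),(ce[i]+[u-12,v-12]).round(1)) for i in range(1,N)])
plan(bot.get_obs(),press((-10,60,125)))
print("expected",proj(C["side"],press((-60,-90,78))),proj(C["top"],press((-60,-90,78))))
E
```

```text
side [([0, 0, 24, 16, 204], array([324.7, 232.3])), ([8, 8, 10, 7, 48], array([324.6, 238.6])), ([0, 14, 2, 4, 5], array([312.2, 243.4]))]
top [([0, 0, 5, 16, 44], array([337.3, 219.6])), ([9, 9, 8, 7, 31], array([348.7, 222.6]))]
slide mm [ 45.7  40.4 -96.6] turn [ 0.001  0.002 -0.003] toolz [ 0.029 -1.     0.001] eef [0.5214 0.0433 0.2216] q [-0.    0.25 -0.23  1.92  0.07  0.98 -1.81] F [-0.9 -0.7  0. ] g 0.004 t 9.7
expected [325.01300173 238.88457021] [349.31242407 222.58225865]
```

View pics/side8.png

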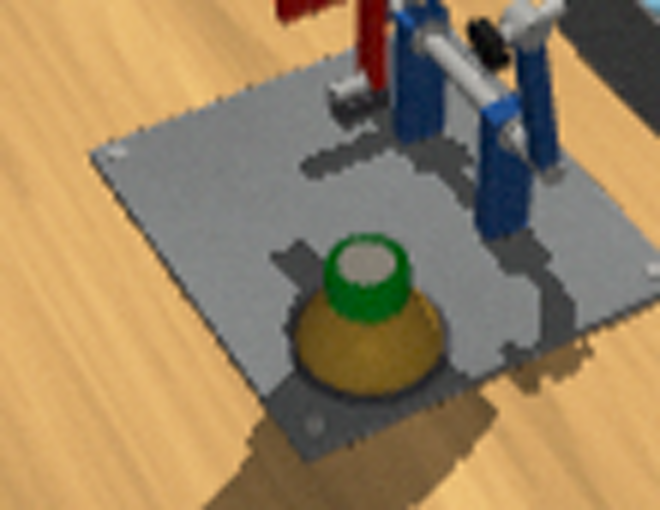

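View pics/top8.png

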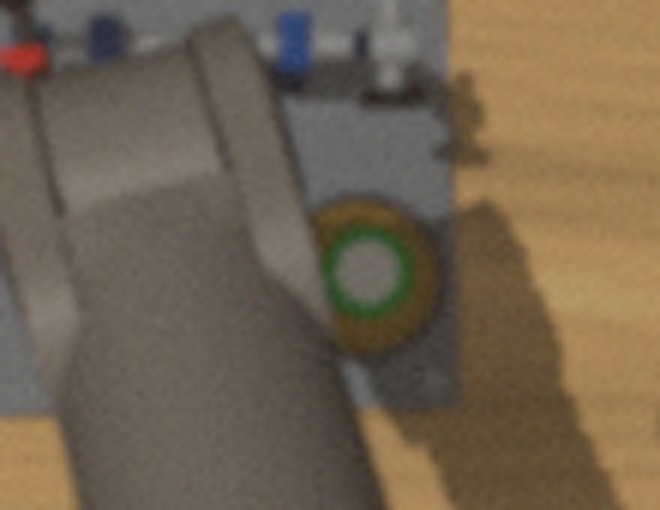

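The puck is balanced: label at side (324.6,238.6) against the expected (325.0,238.9), and at top (348.7,222.6) against (349.3,222.6). That's within about 1 mm. Next is the catch.

Request:
drive_tool(slide=[[20,18,0],[42,36,0],[42,38,-20],[42,38,-45],[42,38,-70],[42,38,-92],[42,38,-92],[42,38,-92]], turn=[[0,0,0],[0,0,0],[0,0,0],[0,0,0],[0,0,0],[0,0,0],[0,0,0],[0,0,0]], gripper=[0,0,0,0,0,0,0,0])

```text
t: 10.5
eef_pos: [0.5636, 0.0801, 0.13]
tool_rot: [0.507, 0.493, 0.506, -0.493]
contact_force: [-0.5, 0.5, 0.1]
gripper_width: -0.003
```

```bash
python3 - <<'E'
from h import *
from station import bot
plan(bot.get_obs(),press((-14,60,128)))
c=bot.read_camera("side")
u,v=proj(c,press((0,60,150))).astype(int)
cv2.imwrite("pics/side9.png",cv2.resize(c["color"][v-45:v+45,u-50:u+60],None,fx=6,fy=6,interpolation=2)[:,:,::-1])
E
```

```text
slide mm [-0.5  3.5 -2. ] turn [ 0.001  0.001 -0.001] toolz [ 0.027 -1.     0.001] eef [0.5636 0.0801 0.13  ] q [-0.07  0.43 -0.23  1.89  0.13  0.83 -1.91] F [-0.5  0.5  0.1] g -0.003 t 10.5
```

View pics/side9.png

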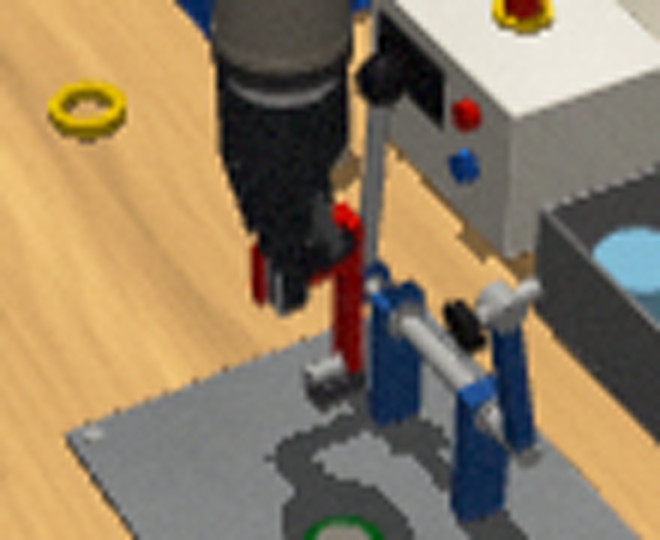

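The closed fingers are at crop (285,290), on the -y side of the tab near its front. Pushing +y.

Request:
drive_tool(slide=[[-1,8,0],[-1,16,-3],[-1,26,-6],[-1,36,-9],[-1,46,-12],[-1,56,-15],[-1,66,-18],[-1,76,-20],[-1,86,-22],[-2,96,-24]], turn=[[0,0,0],[0,0,0],[0,0,0],[0,0,0],[0,0,0],[0,0,0],[0,0,0],[0,0,0],[0,0,0],[0,0,0]], gripper=[0,0,0,0,0,0,0,0,0,0])

```text
t: 11.55
eef_pos: [0.5623, 0.1774, 0.1066]
tool_rot: [0.508, 0.494, 0.506, -0.493]
contact_force: [0.6, 0.1, -0.4]
gripper_width: -0.003
```

Request:
drive_tool(slide=[[0,10,0],[0,10,0],[0,0,20],[0,-10,60],[0,-10,100]], turn=[[0,0,0],[0,0,0],[0,0,0],[0,0,0],[0,0,0]], gripper=[0,0,0,0,0])

```text
t: 12.05
eef_pos: [0.562, 0.1648, 0.2071]
tool_rot: [0.507, 0.493, 0.505, -0.494]
contact_force: [-0.3, -0.7, 0.0]
gripper_width: 0.002
```

```bash
python3 - <<'E'
from h import *
from station import bot
plan(bot.get_obs(),press((70,90,300)))
c=bot.read_camera("side")
u,v=proj(c,press((0,80,150))).astype(int)
cv2.imwrite("pics/side10.png",cv2.resize(c["color"][v-60:v+75,u-70:u+80],None,fx=5,fy=4.4,interpolation=2)[:,:,::-1])
c=bot.read_camera("top")
u,v=proj(c,press((0,60,50))).astype(int)
cv2.imwrite("pics/top10.png",cv2.resize(c["color"][v-60:v+60,u-70:u+80],None,fx=5,fy=5,interpolation=2)[:,:,::-1])
E
```

```text
slide mm [ 84.4 -49.   92.9] turn [0.003 0.001 0.001] toolz [ 0.025 -1.     0.003] eef [0.562  0.1648 0.2071] q [-0.2   0.37 -0.25  1.79  0.11  1.   -2.04] F [-0.3 -0.7  0. ] g 0.002 t 12.05
```

View pics/side10.png

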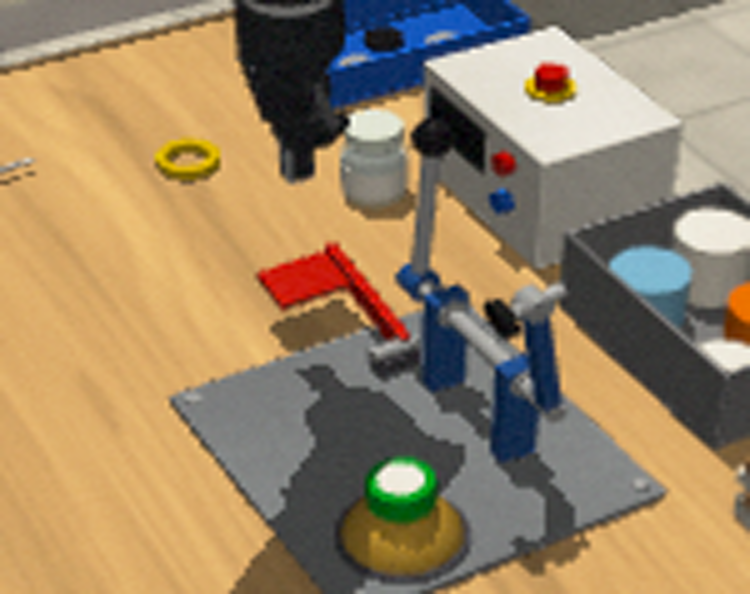

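View pics/top10.png

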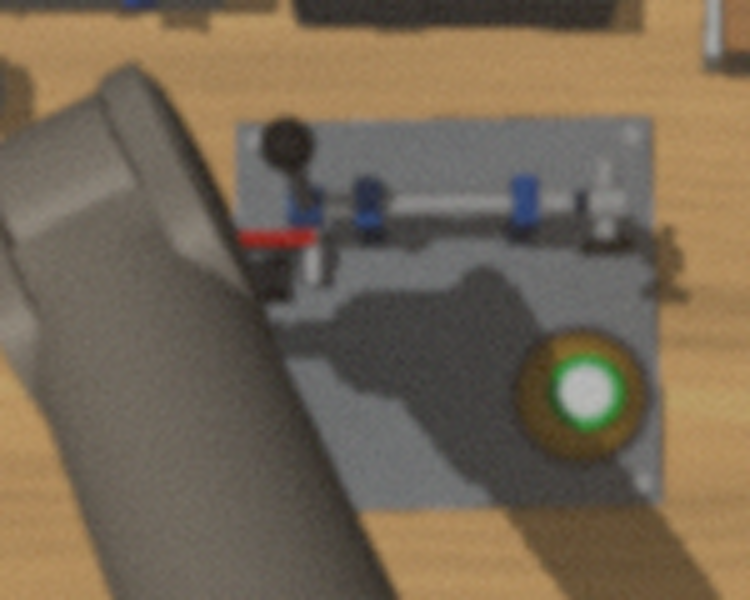

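```bash
python3 - <<'E'
from h import *
S=np.load("side0.npz");T=np.load("top0.npz")
u,v=proj(S,press((0,80,150))).astype(int);o=np.array([u-70,v-60])
f=lambda p:((proj(S,p)-o)*[5,4.4]).round(0)
for a in(1.2,1.3,1.4):
    for x in(-20,48):
        print(a,x,[f(press((x,90+r*np.sin(a),30+r*np.cos(a)))) for r in(80,125)])
k=np.array([434,136])/[5,4.4]+o
u,v=proj(T,press((0,60,50))).astype(int);kt=np.array([287,145])/5+[u-70,v-60]
print(k,kt,tri((S,k),(T,kt)),press((70,90,250)))
E
```

```text
1.2 -20 [array([281., 298.]), array([255., 258.])]
1.2 48 [array([355., 273.]), array([330., 234.])]
1.3 -20 [array([280., 302.]), array([254., 266.])]
1.3 48 [array([354., 278.]), array([328., 242.])]
1.4 -20 [array([279., 308.]), array([253., 274.])]
1.4 48 [array([353., 283.]), array([326., 251.])]
[331.8        160.90909091] [289.4 174. ] (array([0.64693422, 0.11329625, 0.25164409]), [0.0016861556857508194, 0.0016861556857509165]) [0.64632009 0.11580155 0.25      ]
```

The catch lies at about 1.40: corners at side crop (258,275), (280,305) and (327,247), matching the projections. The knob triangulates to (0.647,0.113,0.252), against a predicted (0.646,0.116,0.250). Moving above the knob, open.

Request:
drive_tool(slide=[[0,0,40],[0,0,80],[0,0,110],[20,-12,115],[50,-30,115],[75,-44,115],[84,-50,115],[84,-50,115],[84,-50,115],[84,-50,115]], turn=[[0,0,0],[0,0,0],[0,0,0],[0,0,0],[0,0,0],[0,0,0],[0,0,0],[0,0,0],[0,0,0],[0,0,0]], gripper=[0,0.3,0.6,1,1,1,1,1,1,1])

```text
t: 13.15
eef_pos: [0.6487, 0.1193, 0.3278]
tool_rot: [0.509, 0.497, 0.504, -0.489]
contact_force: [-0.2, 1.0, 0.0]
gripper_width: 0.998
```

```bash
python3 - <<'E'
from h import *
from station import bot
plan(bot.get_obs(),(.6463,.1145,.229))
E
```

```text
slide mm [ -2.4  -4.8 -98.8] turn [-0.003  0.013 -0.002] toolz [ 0.028 -1.    -0.003] eef [0.6487 0.1193 0.3278] q [-0.12  0.39 -0.21  1.47  0.09  1.28 -1.89] F [-0.2  1.   0. ] g 0.998 t 13.15
```

Request:
drive_tool(slide=[[-2,-5,-10],[-2,-5,-30],[-2,-5,-50],[-2,-5,-70],[-2,-5,-85],[-2,-5,-95],[-2,-5,-98],[-2,-5,-98],[-2,-5,-98]], turn=[[0,0.013,0],[0,0.013,0],[0,0.013,0],[0,0.013,0],[0,0.013,0],[0,0.013,0],[0,0.013,0],[0,0.013,0],[0,0.013,0]], gripper=[1,1,1,1,1,1,1,1,1])

```text
t: 14.05
eef_pos: [0.6472, 0.1145, 0.2307]
tool_rot: [0.506, 0.494, 0.507, -0.492]
contact_force: [0.2, 0.3, -0.2]
gripper_width: 1.002
```

```bash
python3 - <<'E'
from h import *
from station import bot
plan(bot.get_obs(),(.6463,.1145,.229))
c=bot.read_camera("side")
u,v=proj(c,press((70,90,250))).astype(int)
cv2.imwrite("pics/side11.png",cv2.resize(c["color"][v-40:v+45,u-50:u+50],None,fx=7,fy=7,interpolation=2)[:,:,::-1])
E
```

```text
slide mm [-0.9 -0.  -1.7] turn [-0.003  0.001 -0.002] toolz [ 0.028 -1.    -0.003] eef [0.6472 0.1145 0.2307] q [-0.12  0.46 -0.21  1.59  0.1   1.1  -1.9 ] F [ 0.2  0.3 -0.2] g 1.002 t 14.05
```

View pics/side11.png

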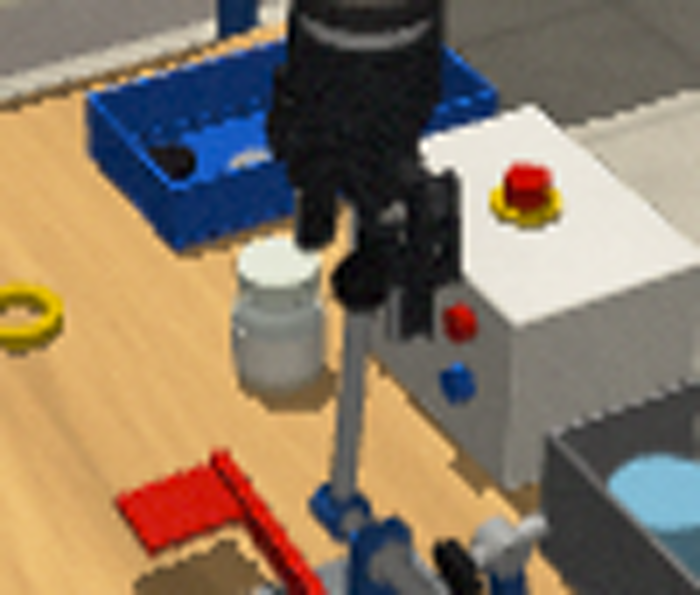

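The knob at crop (360,275) is between the open finger tips at (318,240) and (415,330). I'll go 4 mm lower and grip.

Request:
drive_tool(slide=[[-1,0,-4],[-1,0,-4],[-1,0,-4],[-1,0,-4],[-1,0,-4],[-1,0,-4],[-1,0,-4],[-1,0,-4],[-1,0,-4],[-1,0,-4]], turn=[[0,0,0],[0,0,0],[0,0,0],[0,0,0],[0,0,0],[0,0,0],[0,0,0],[0,0,0],[0,0,0],[0,0,0]], gripper=[1,0.8,0.6,0.45,0.3,0.2,0.2,0.2,0.2,0.2], squeeze=60)

```text
t: 15.1
eef_pos: [0.6464, 0.1146, 0.2271]
tool_rot: [0.506, 0.494, 0.507, -0.492]
contact_force: [-0.7, -0.5, 4.6]
gripper_width: 0.342
```

```bash
python3 - <<'E'
from h import *
from station import bot
o=bot.get_obs();plan(o,(.6463,.1145,.227))
c=bot.read_camera("side")
u,v=proj(c,press((70,90,250))).astype(int)
cv2.imwrite("pics/side12.png",cv2.resize(c["color"][v-30:v+35,u-40:u+40],None,fx=7,fy=7,interpolation=2)[:,:,::-1])
# arc from here
k0=np.array([70,90,250.])
for l in np.arange(0.1,1.45,.1):
    a=1.641-l;p=press((60-150*np.cos(a),90,100+150*np.sin(a)))-press((60-150*np.cos(1.641),90,100+150*np.sin(1.641)))
    print(round(l,2),(p*1000).round(1))
E
```

```text
slide mm [-0.1 -0.1 -0.1] turn [-0.004  0.002 -0.002] toolz [ 0.028 -1.    -0.004] eef [0.6464 0.1146 0.2271] q [-0.12  0.46 -0.21  1.6   0.1   1.09 -1.9 ] F [-0.7 -0.5  4.6] g 0.342 t 15.1
0.1 [-15.   -0.4   0.3]
0.2 [-29.9  -0.8  -0.9]
0.3 [-44.7  -1.2  -3.6]
0.4 [-59.1  -1.5  -7.7]
0.5 [-73.   -1.9 -13.3]
0.6 [-86.3  -2.3 -20.2]
0.7 [-98.8  -2.6 -28.4]
0.8 [-110.5   -2.9  -37.8]
0.9 [-121.1   -3.2  -48.4]
1.0 [-130.7   -3.4  -59.9]
1.1 [-139.1   -3.6  -72.4]
1.2 [-146.1   -3.8  -85.6]
1.3 [-151.8   -4.   -99.5]
1.4 [-156.1   -4.1 -113.8]
```

View pics/side12.png

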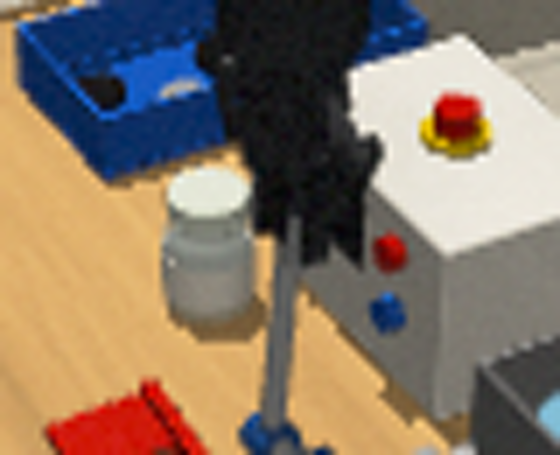

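The gripper holds the knob (width 0.342, about 29–31 mm against the 32 mm ball). Pulling along the arc.

Request:
drive_tool(slide=[[-7,0,0],[-15,0,0],[-22,-1,0],[-30,-1,-1],[-37,-1,-2],[-45,-1,-4],[-52,-1,-6],[-59,-2,-8],[-66,-2,-10],[-73,-2,-13]], turn=[[0,0,0],[0,0,0],[0,0,0],[0,0,0],[0,0,0],[0,0,0],[0,0,0],[0,0,0],[0,0,0],[0,0,0]], gripper=[0.2,0.2,0.2,0.2,0.2,0.2,0.2,0.2,0.2,0.2])

```text
t: 16.15
eef_pos: [0.5728, 0.1127, 0.2139]
tool_rot: [0.506, 0.494, 0.507, -0.492]
contact_force: [4.2, 0.1, 2.3]
gripper_width: 0.341
```

```bash
python3 - <<'E'
from h import *
from station import bot
o=bot.get_obs();plan(o,(.5733,.1127,.2138))
c=bot.read_camera("side")
u,v=proj(c,press((0,50,150))).astype(int)
cv2.imwrite("pics/side13.png",cv2.resize(c["color"][v-60:v+70,u-70:u+70],None,fx=4.5,fy=4.5,interpolation=2)[:,:,::-1])
E
```

```text
slide mm [ 0.5  0.  -0.1] turn [-0.004  0.002 -0.002] toolz [ 0.028 -1.    -0.004] eef [0.5728 0.1127 0.2139] q [-0.12  0.36 -0.23  1.79  0.09  1.01 -1.93] F [4.2 0.1 2.3] g 0.341 t 16.15
```

View pics/side13.png

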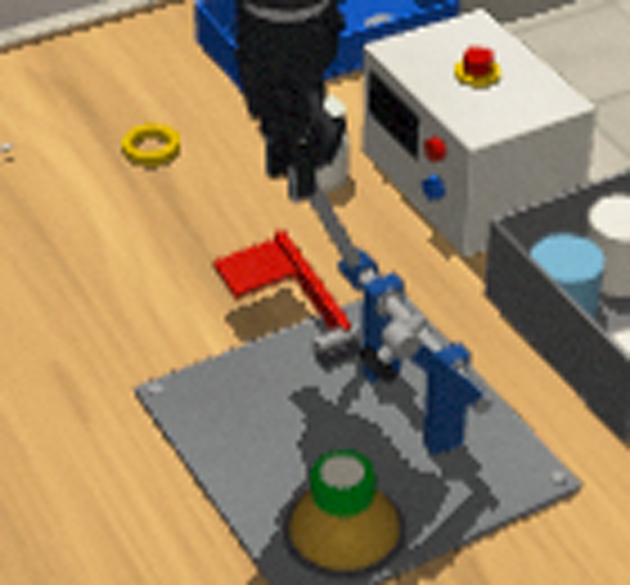

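The lever is following, the arm is swinging down, and the puck at (343,480) is undisturbed. Next leg is lever 0.5 → 1.1.

Request:
drive_tool(slide=[[-8,0,-4],[-15,0,-8],[-22,-1,-12],[-28,-1,-17],[-34,-1,-22],[-40,-1,-27],[-46,-1,-33],[-52,-1,-40],[-58,-1,-47],[-66,-2,-59]], turn=[[0,0,0],[0,0,0],[0,0,0],[0,0,0],[0,0,0],[0,0,0],[0,0,0],[0,0,0],[0,0,0],[0,0,0]], gripper=[0.2,0.2,0.2,0.2,0.2,0.2,0.2,0.2,0.2,0.2])

```text
t: 17.2
eef_pos: [0.5051, 0.1109, 0.1542]
tool_rot: [0.506, 0.494, 0.508, -0.492]
contact_force: [6.7, 3.0, 2.2]
gripper_width: 0.341
```

```bash
python3 - <<'E'
from h import *
from station import bot
o=bot.get_obs();plan(o,np.array([.6464,.1146,.2271])+np.array([-156.1,-4.1,-113.8])/1000)
c=bot.read_camera("side")
u,v=proj(c,press((0,50,150))).astype(int)
cv2.imwrite("pics/side14.png",cv2.resize(c["color"][v-60:v+70,u-70:u+70],None,fx=4.5,fy=4.5,interpolation=2)[:,:,::-1])
E
```

```text
slide mm [-14.8  -0.4 -40.9] turn [-0.003  0.    -0.003] toolz [ 0.029 -1.    -0.003] eef [0.5051 0.1109 0.1542] q [-0.13  0.33 -0.25  1.99  0.1   0.83 -1.97] F [6.7 3.  2.2] g 0.341 t 17.2
```

View pics/side14.png

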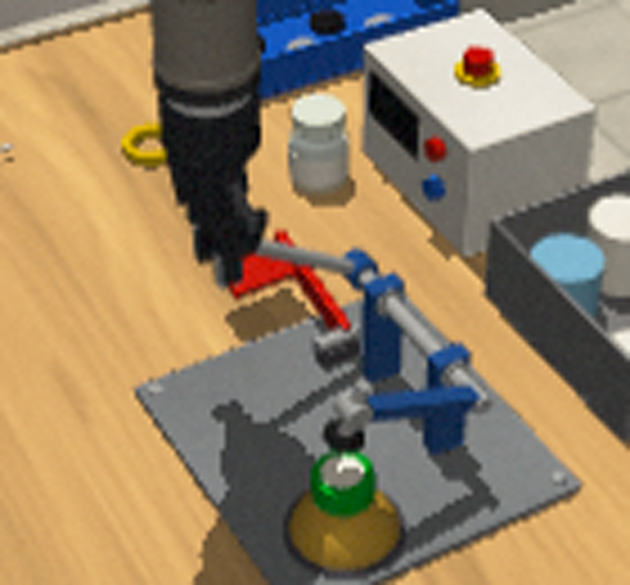

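The pad at (345,435) is coming down onto the puck. Last leg goes home, slower.

Request:
drive_tool(slide=[[-3,0,-6],[-5,0,-12],[-8,0,-18],[-10,0,-24],[-11,0,-29],[-13,0,-34],[-14,0,-38],[-15,0,-41],[-15,0,-42],[-15,0,-42]], turn=[[0,0,0],[0,0,0],[0,0,0],[0,0,0],[0,0,0],[0,0,0],[0,0,0],[0,0,0],[0,0,0],[0,0,0]], gripper=[0.2,0.2,0.2,0.2,0.2,0.2,0.2,0.2,0.2,0.2])

```text
t: 18.25
eef_pos: [0.4897, 0.1105, 0.1102]
tool_rot: [0.507, 0.494, 0.508, -0.492]
contact_force: [3.5, -1.5, 6.6]
gripper_width: 0.345
```

```bash
python3 - <<'E'
from h import *
from station import bot
o=bot.get_obs();plan(o,np.array([.6464,.1146,.2271])+np.array([-156.1,-4.1,-113.8])/1000)
c=bot.read_camera("side")
u,v=proj(c,press((0,20,110))).astype(int)
cv2.imwrite("pics/side15.png",cv2.resize(c["color"][v-45:v+60,u-60:u+60],None,fx=5.5,fy=5.5,interpolation=2)[:,:,::-1])
E
```

```text
slide mm [ 0.6 -0.   3.1] turn [-0.003  0.001 -0.003] toolz [ 0.029 -1.    -0.003] eef [0.4897 0.1105 0.1102] q [-0.14  0.37 -0.24  2.06  0.13  0.73 -2.  ] F [ 3.5 -1.5  6.6] g 0.345 t 18.25
```

View pics/side15.png

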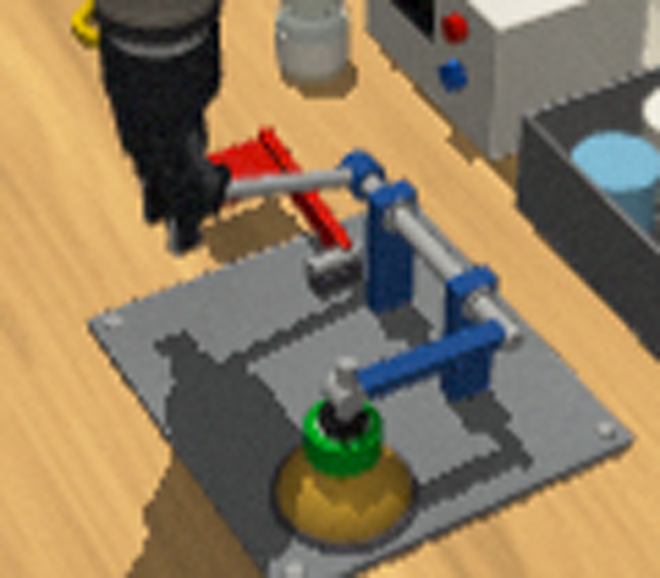

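The pad is on the puck at (343,420). The force isn't clearly at the stop yet, so I'll push a few mm further along the arc and watch it.

Request:
drive_tool(slide=[[0,0,-2],[-1,0,-3],[-1,0,-4],[-1,0,-4]], turn=[[0,0,0],[0,0,0],[0,0,0],[0,0,0]], gripper=[0.2,0.2,0.2,0.2])

```text
t: 18.7
eef_pos: [0.4891, 0.1105, 0.1065]
tool_rot: [0.506, 0.494, 0.507, -0.492]
contact_force: [2.1, 0.3, 8.4]
gripper_width: 0.346
```

```bash
python3 - <<'E'
from h import *
from station import bot
o=bot.get_obs();plan(o,np.array([.6464,.1146,.2271])+np.array([-156.1,-4.1,-113.8])/1000)
c=bot.read_camera("side");np.savez("side16.npz",**c)
u,v=proj(c,press((0,20,110))).astype(int)
cv2.imwrite("pics/side16.png",cv2.resize(c["color"][v-45:v+60,u-60:u+60],None,fx=5.5,fy=5.5,interpolation=2)[:,:,::-1])
ori=np.array([u-60,v-45])
for l in(1.3,1.35,1.4):
    a=1.641-l
    f=lambda p:((proj(c,press(p))-ori)*5.5).round(0)
    d=np.array([-np.cos(a),0,np.sin(a)])
    print(l,"rod@125",f(np.array([60,90,100])+125*d),"knob",f(np.array([60,90,100])+150*d))
E
```

```text
slide mm [1.2 0.  6.8] turn [-0.003  0.002 -0.002] toolz [ 0.028 -1.    -0.003] eef [0.4891 0.1105 0.1065] q [-0.15  0.37 -0.24  2.06  0.13  0.72 -2.01] F [2.1 0.3 8.4] g 0.346 t 18.7
1.3 rod@125 [207. 184.] knob [175. 187.]
1.35 rod@125 [205. 192.] knob [172. 196.]
1.4 rod@125 [203. 200.] knob [170. 205.]
```

View pics/side16.png

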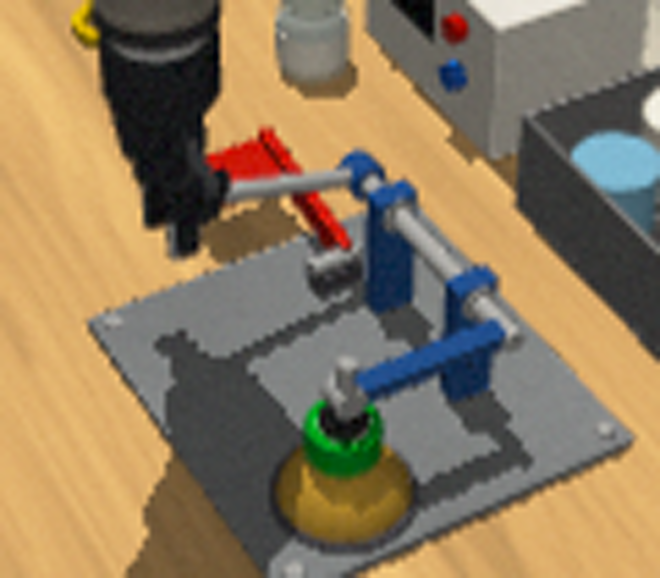

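Request:
drive_tool(slide=[[0,0,-2],[-1,0,-3],[-1,0,-4],[-1,0,-4]], turn=[[0,0,0],[0,0,0],[0,0,0],[0,0,0]], gripper=[0.2,0.2,0.2,0.2])

```text
t: 19.15
eef_pos: [0.4891, 0.1106, 0.1032]
tool_rot: [0.507, 0.494, 0.507, -0.491]
contact_force: [2.9, -2.3, 9.3]
gripper_width: 0.344
```

```bash
python3 - <<'E'
from h import *
from station import bot
o=bot.get_obs();plan(o,np.array([.6464,.1146,.2271])+np.array([-156.1,-4.1,-113.8])/1000)
c=bot.read_camera("side");np.savez("side17.npz",**c)
u,v=proj(c,press((-20,90,120))).astype(int);ori=np.array([u-35,v-30])
im=cv2.resize(c["color"][v-30:v+30,u-35:u+45],None,fx=9,fy=9,interpolation=2)
cv2.imwrite("pics/side17.png",im[:,:,::-1])
for l in(1.3,1.35,1.4):
    a=1.641-l;d=np.array([-np.cos(a),0,np.sin(a)])
    print(l,[((proj(c,press(np.array([60,90,100])+r*d))-ori)*9+4).round(0) for r in(0,50,80,100)])
E
```

```text
slide mm [ 1.2 -0.1 10.1] turn [-0.003  0.004 -0.003] toolz [ 0.03  -1.    -0.003] eef [0.4891 0.1106 0.1032] q [-0.15  0.38 -0.24  2.07  0.13  0.71 -2.01] F [ 2.9 -2.3  9.3] g 0.344 t 19.15
1.3 [array([491., 253.]), array([395., 260.]), array([336., 264.]), array([295., 266.])]
1.35 [array([491., 253.]), array([394., 265.]), array([333., 272.]), array([292., 276.])]
1.4 [array([491., 253.]), array([392., 269.]), array([331., 279.]), array([290., 286.])]
```

View pics/side17.png

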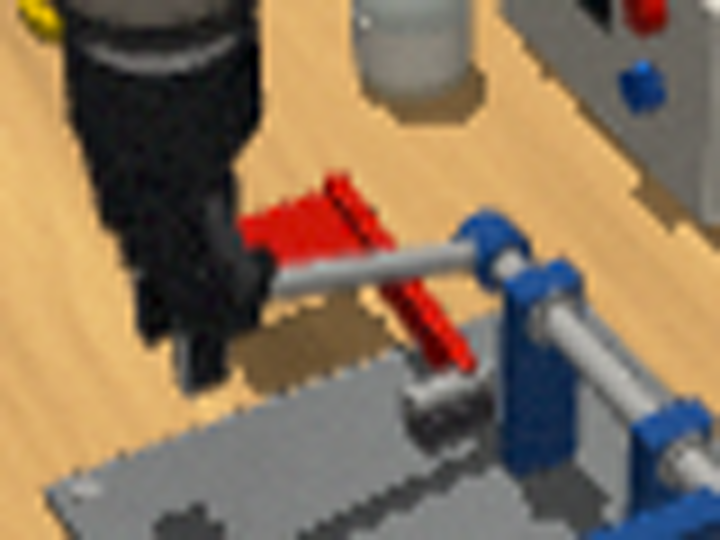

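```bash
python3 - <<'E'
from h import *
S=np.load("side16.npz");S2=np.load("side17.npz")
a,b=S["color"].astype(int),S2["color"].astype(int)
u,v=proj(S,press((-20,90,120))).astype(int)
d=abs(a-b).max(2);
ys,xs=np.where(d>40);k=(xs>230)&(xs<400)&(ys>130)&(ys<280);print(k.sum());print(list(zip(xs[k],ys[k]))[:60])
c15=cv2.imread("pics/side15.png");c16=cv2.imread("pics/side16.png")
for n,c in(("16",S),("17",S2)):
    sat=cv2.cvtColor(c["color"],cv2.COLOR_RGB2HSV)[:,:,1].astype(float)
    P=[]
    for x in range(u-35+34,u-35+49):
        col=sat[v-30+24:v-30+36,x];w=np.clip(130-col,0,None);P.append((x,(w*np.arange(v-6,v+6)).sum()/w.sum()))
    P=np.array(P);print(n,np.polyfit(P[:,0],P[:,1],1),P[:,1].round(1))
for l in(1.3,1.35,1.4,1.45):
    A=1.641-l;dd=np.array([-np.cos(A),0,np.sin(A)])
    p,q=[proj(S,press(np.array([60,90,100])+r*dd)) for r in(40,100)];print(l,((q-p)[1]/(q-p)[0]).round(3))
E
```

```text
140
[(np.int64(267), np.int64(133)), (np.int64(268), np.int64(134)), (np.int64(269), np.int64(135)), (np.int64(270), np.int64(135)), (np.int64(270), np.int64(136)), (np.int64(271), np.int64(136)), (np.int64(271), np.int64(137)), (np.int64(272), np.int64(137)), (np.int64(273), np.int64(138)), (np.int64(274), np.int64(139)), (np.int64(275), np.int64(139)), (np.int64(276), np.int64(139)), (np.int64(277), np.int64(143)), (np.int64(277), np.int64(145)), (np.int64(278), np.int64(145)), (np.int64(278), np.int64(149)), (np.int64(302), np.int64(156)), (np.int64(302), np.int64(157)), (np.int64(302), np.int64(158)), (np.int64(279), np.int64(161)), (np.int64(303), np.int64(162)), (np.int64(303), np.int64(165)), (np.int64(280), np.int64(167)), (np.int64(302), np.int64(167)), (np.int64(280), np.int64(168)), (np.int64(286), np.int64(168)), (np.int64(288), np.int64(168)), (np.int64(292), np.int64(168)), (np.int64(302), np.int64(168)), (np.int64(298), np.int64(169)), (np.int64(302), np.int64(169)), (np.int64(286), np.int64(171)), (np.int64(287), np.int64(171)), (np.int64(288), np.int64(171)), (np.int
[... 430 characters left out ...]
t64(174)), (np.int64(303), np.int64(175)), (np.int64(302), np.int64(179)), (np.int64(282), np.int64(180)), (np.int64(302), np.int64(180)), (np.int64(301), np.int64(181)), (np.int64(300), np.int64(182)), (np.int64(301), np.int64(182)), (np.int64(300), np.int64(183)), (np.int64(300), np.int64(185)), (np.int64(284), np.int64(188)), (np.int64(285), np.int64(190)), (np.int64(285), np.int64(191))]
16 [-1.55882816e-01  2.44272792e+02] [196.  196.  196.  195.9 195.8 195.6 195.2 195.2 195.  195.  194.6 194.5
 194.3 194.3 194.1]
17 [-1.72485694e-01  2.49713264e+02] [196.5 196.3 196.2 196.1 196.1 195.9 195.6 195.4 195.2 195.  194.8 194.6
 194.5 194.4 194.2]
1.3 -0.068
1.35 -0.117
1.4 -0.165
1.45 -0.211
```

Rod slope reads about 1.39 → 1.41 with force about 9–10 N, so it's at or near the stop. I'll raise the squeeze and press on until the force clearly rises above the spring's.

Request:
drive_tool(slide=[[0,0,0],[0,0,-2],[0,0,-4],[0,0,-4],[0,0,-4]], turn=[[0,0,0],[0,0,0],[0,0,0],[0,0,0],[0,0,0]], gripper=[0.2,0.2,0.2,0.2,0.2], squeeze=100)

```text
t: 19.7
eef_pos: [0.4851, 0.1105, 0.0982]
tool_rot: [0.506, 0.493, 0.509, -0.493]
contact_force: [-7.5, 1.2, 9.8]
gripper_width: 0.314
```

```bash
cat > rod.py <<'E'
from h import *
from station import bot
o=bot.get_obs();plan(o,np.array([.6464,.1146,.2271])+np.array([-156.1,-4.1,-113.8])/1000)
for i in range(2):
    S=bot.read_camera("side")
    u,v=proj(S,press((-20,90,120))).astype(int)
    sat=cv2.cvtColor(S["color"],cv2.COLOR_RGB2HSV)[:,:,1].astype(float)
    P=[]
    for x in range(u-1,u+14):
        col=sat[v-6:v+6,x];w=np.clip(130-col,0,None);P.append((x,(w*np.arange(v-6,v+6)).sum()/w.sum()))
    P=np.array(P);print(np.polyfit(P[:,0],P[:,1],1),P[:,1].round(1))
u,v=proj(S,press((0,20,110))).astype(int)
import sys
cv2.imwrite(sys.argv[1],cv2.resize(S["color"][v-45:v+60,u-60:u+60],None,fx=5.5,fy=5.5,interpolation=2)[:,:,::-1])
print(np.round(bot.get_obs()["contact_force"],1))
E
python3 rod.py pics/side18.png
```

```text
slide mm [ 5.2  0.  15.1] turn [-0.002 -0.004 -0.002] toolz [ 0.028 -1.    -0.003] eef [0.4851 0.1105 0.0982] q [-0.15  0.38 -0.24  2.07  0.13  0.7  -2.01] F [-7.5  1.2  9.8] g 0.314 t 19.7
[-1.74825659e-01  2.50452986e+02] [196.5 196.3 196.2 196.2 196.1 195.9 195.7 195.4 195.2 195.  194.7 194.6
 194.5 194.3 194.2]
[-1.79300287e-01  2.51855711e+02] [196.5 196.3 196.2 196.2 196.1 195.9 195.6 195.3 195.3 195.  194.7 194.6
 194.5 194.3 194.2]
[-8.6 -0.5  9.9]
```

View pics/side18.png

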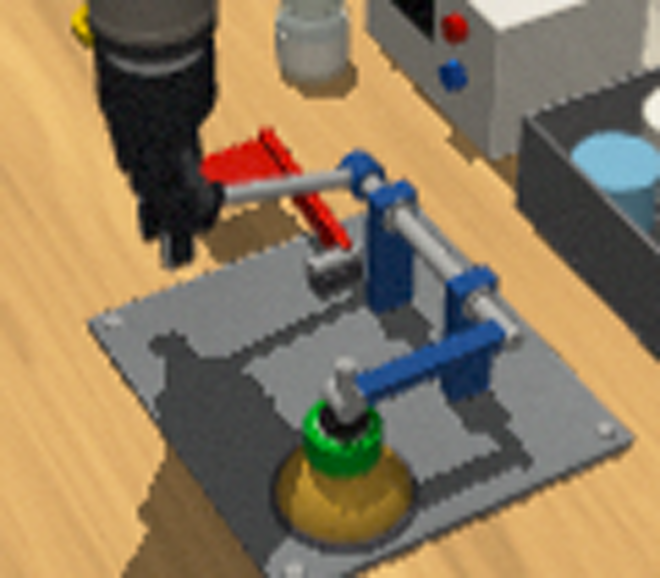

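The rod no longer moves (centroids identical), so the lever is at the stop. But the ball has crept about 19 mm up the pads and friction is a poor hold. I'll make it positive by centring, opening the fingers slightly and pressing the palm gently onto the top of the knob, with the fingers still straddling it.

Request:
drive_tool(slide=[[2,1,-4],[4,1,-8],[5,1,-12],[5,1,-14],[5,1,-14]], turn=[[0,0,0],[0,0,0],[0,0,0],[0,0,0],[0,0,0]], gripper=[0.31,0.4,0.5,0.6,0.6], squeeze=40)

```text
t: 20.3
eef_pos: [0.4877, 0.1108, 0.0832]
tool_rot: [0.505, 0.491, 0.509, -0.495]
contact_force: [-1.3, -1.0, 6.3]
gripper_width: 0.598
```

```bash
python3 rod.py pics/side19.png
```

```text
slide mm [ 2.6 -0.3 30.1] turn [-0.001 -0.009 -0.002] toolz [ 0.028 -1.    -0.001] eef [0.4877 0.1108 0.0832] q [-0.15  0.41 -0.23  2.07  0.14  0.68 -2.02] F [-1.3 -1.   6.3] g 0.598 t 20.3
[-1.51992538e-01  2.42956091e+02] [196.  195.9 195.8 195.9 195.6 195.4 195.1 195.  195.  194.9 194.6 194.4
 194.2 194.1 194.1]
[-1.53237297e-01  2.43334326e+02] [196.1 195.9 195.8 195.8 195.6 195.4 195.1 195.  195.  194.9 194.6 194.4
 194.2 194.1 194. ]
[-2.4 -1.1  7.7]
```

View pics/side19.png

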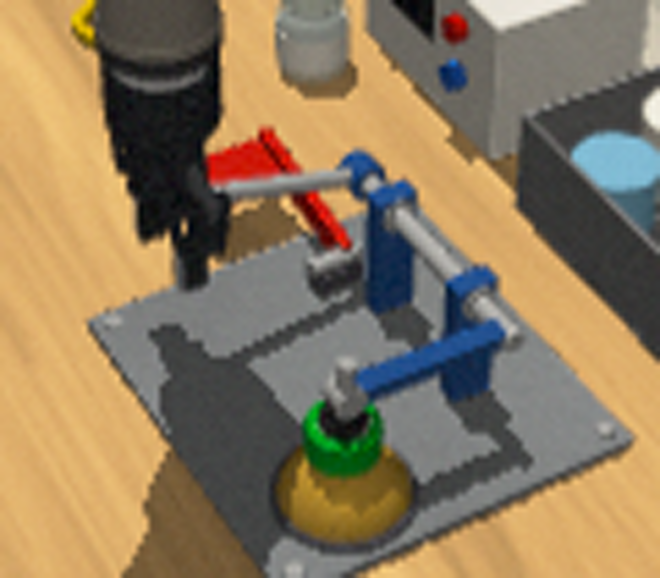

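The palm now holds the knob with the fingers open, at lever about 1.385. I'll press down until the force shows the stop.

Request:
drive_tool(slide=[[1,0,-1],[2,0,-2],[2,0,-3],[2,0,-3]], turn=[[0,-0.004,0],[0,-0.009,0],[0,-0.009,0],[0,-0.009,0]], gripper=[0.6,0.6,0.6,0.6])

```text
t: 20.8
eef_pos: [0.4873, 0.1106, 0.0798]
tool_rot: [0.506, 0.492, 0.508, -0.494]
contact_force: [-3.8, -0.2, 10.2]
gripper_width: 0.6
```

```bash
python3 rod.py pics/side20.png
```

```text
slide mm [ 3.  -0.1 33.5] turn [ 0.    -0.004 -0.002] toolz [ 0.029 -1.     0.   ] eef [0.4873 0.1106 0.0798] q [-0.16  0.42 -0.23  2.08  0.15  0.66 -2.03] F [-3.8 -0.2 10.2] g 0.6 t 20.8
[-1.76590236e-01  2.50948367e+02] [196.5 196.2 196.1 196.2 196.1 195.9 195.4 195.3 195.2 195.  194.7 194.5
 194.4 194.3 194.1]
[-1.76799654e-01  2.51013710e+02] [196.5 196.2 196.1 196.2 196.1 195.9 195.4 195.3 195.2 195.  194.7 194.5
 194.3 194.3 194.1]
[-3.5 -0.6  9.7]
```

Request:
drive_tool(slide=[[0,0,-1],[0,0,-2],[0,0,-2],[0,0,-2]], turn=[[0,0,0],[0,0,0],[0,0,0],[0,0,0]], gripper=[0.6,0.6,0.6,0.6])

```text
t: 21.3
eef_pos: [0.4864, 0.1106, 0.0779]
tool_rot: [0.506, 0.491, 0.508, -0.494]
contact_force: [-1.5, 0.1, 10.2]
gripper_width: 0.595
```

```bash
python3 rod.py pics/side21.png
```

```text
slide mm [ 3.9 -0.1 35.4] turn [ 0.001 -0.006 -0.003] toolz [ 0.029 -1.     0.001] eef [0.4864 0.1106 0.0779] q [-0.16  0.42 -0.23  2.08  0.15  0.66 -2.03] F [-1.5  0.1 10.2] g 0.595 t 21.3
[-1.82763933e-01  2.53099502e+02] [196.8 196.5 196.4 196.3 196.2 196.  195.7 195.5 195.6 195.2 194.8 194.7
 194.5 194.5 194.3]
[-1.84052066e-01  2.53495749e+02] [196.8 196.5 196.4 196.3 196.2 196.  195.6 195.5 195.7 195.2 194.7 194.7
 194.5 194.4 194.3]
[-1.1  0.2 11.1]
```

It's still moving slightly, so it wasn't quite at the stop. Continuing.

Request:
drive_tool(slide=[[0,0,-1],[1,0,-2],[1,0,-2],[1,0,-2]], turn=[[0,0,0],[0,-0.006,0],[0,-0.006,0],[0,-0.006,0]], gripper=[0.6,0.6,0.6,0.6])

```text
t: 21.8
eef_pos: [0.4864, 0.1105, 0.0769]
tool_rot: [0.507, 0.492, 0.507, -0.493]
contact_force: [-5.8, -1.3, 22.4]
gripper_width: 0.6
```

```bash
python3 rod.py pics/side22.png
```

```text
slide mm [ 3.9 -0.  36.4] turn [ 0.002 -0.001 -0.003] toolz [ 0.029 -1.     0.002] eef [0.4864 0.1105 0.0769] q [-0.16  0.42 -0.23  2.09  0.15  0.65 -2.03] F [-5.8 -1.3 22.4] g 0.6 t 21.8
[-1.98463804e-01  2.58117992e+02] [196.9 196.7 196.6 196.4 196.1 196.1 195.8 195.6 195.7 195.2 194.8 194.7
 194.5 194.4 194.3]
[-1.99228938e-01  2.58348314e+02] [196.9 196.8 196.6 196.3 196.1 196.2 195.8 195.5 195.6 195.2 194.8 194.7
 194.5 194.4 194.3]
[-5.5 -1.3 21.1]
```

The force jumped from 10 to 22 N, so the lever is now firmly against its stop and still well below 40 N. Final checks while the arm holds its target.

```bash
python3 - <<'E'
from h import *
from station import bot
for i in range(8): bot.read_camera("side");
for n in("side","top"):
    c=bot.read_camera(n);cv2.imwrite(f"pics/{n}23.png",c["color"][:,:,::-1]);C=c
    if n=="side":
        u,v=proj(c,press((0,20,110))).astype(int);cv2.imwrite("pics/side23c.png",cv2.resize(c["color"][v-45:v+60,u-60:u+60],None,fx=5.5,fy=5.5,interpolation=2)[:,:,::-1])
plan(bot.get_obs(),(0,0,0))
E
```

```text
slide mm [-486.5 -110.6  -76.9] turn [ 0.002 -0.001 -0.003] toolz [ 0.029 -1.     0.002] eef [0.4865 0.1106 0.0769] q [-0.16  0.42 -0.23  2.09  0.15  0.65 -2.03] F [-5.6 -1.6 22.1] g 0.6 t 22.4
```

View pics/side23c.png

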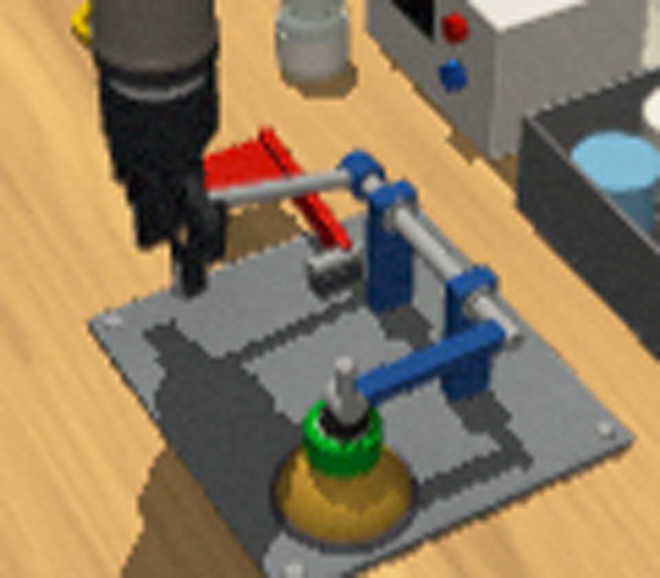

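View pics/top23.png

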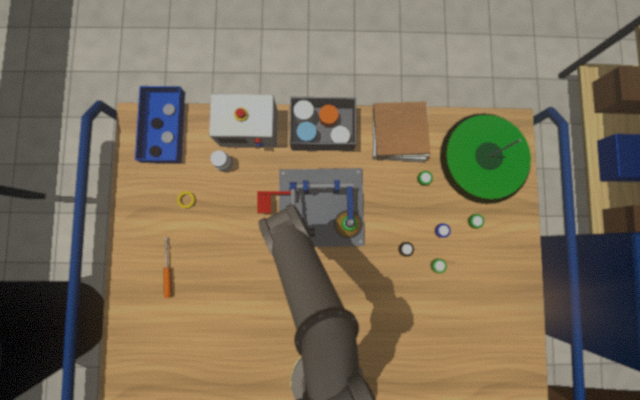

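The pad presses the level puck on the dome (side crop (343,430)), the catch is flat on the outside, and the bystanders are where they were. The force is steady at 22 N. Handing in.

```bash
python3 -c "
from station import bot
print(bot.hand_in())"
```

```text
the job is handed in; nothing more can be done
None
```

I handed the job in at about 22.4 s: the puck is pressed on the dome, the catch is over to the outside, and the arm is holding the lever at its stop.

- **Puck:** I placed the leftmost green puck on the dome and let go. Both cameras put its label within about 1 mm of the dome's axis.
- **Catch:** I flipped it before touching the lever. Its corners in the side image match 1.40 rad.
- **Lever:** I pulled it home by the knob. The last 2 mm raised the force from about 10 N to 22 N, so it is against the stop. The force held at 22 N over the last half second.
- **Other loose things:** in the last top view they are where they started.

**What did not go to plan:**
- **Grip on the knob:** near home the knob slid about 15 mm through the pads. I opened the fingers slightly and now press the lever home with the palm on top of the knob, at about 22 N against the 40 N limit. The fingers straddle the knob without gripping it.
- **False stop reading:** I twice judged the lever fully home too early; further pushing still moved it a little.
- **Lever angle from the camera:** the rod's slope in the last images reads a little past 1.40 rad. I trusted the jump in force at the stop instead.

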